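Set out a sanding and priming line

ROBOT

A 7-joint arm with a two-finger parallel gripper is mounted at the origin on a cart in front of the work surface, level with it; the furniture and walls round the work are solid. World frame = base frame: x ahead of the robot, y to its left, z up, the work surface at z = 0. Lengths are in m, angles in rad, forces in N, time in s.
With the tool pointing down it reaches from about 0.4 to 0.875 m from the base axis. Payload 19.3 kg.
Tool frame: the origin (TCP) lies on the centre line of the jaws, within the pads' length; the fingertips stand 14 mm ahead of it and the grasp point (between the pads) lies 5 mm behind it; x points along the fingers, y is the direction in which the jaws open and shut, and the axes are right-handed (so a half turn about x gives the same grasp; the last joint's range is limited). The gripper opens to 85 mm and grips with 20 to 120 N. Pads are 22 mm wide; open, the fingers measure 114 mm over their backs; the gripper's body (76 mm by 85 mm) begins 54 mm behind the grasp point. The pads swing forward as they close: fully open they stand 13 mm farther back than shut.
Start: joints at [-1.233, 0.521, -0.036, 1.599, 0.021, 1.021, -0.113], TCP at [0.248, 0.574, 0.245] pointing down, gripper open.
Joint ranges: [-2.91, 2.91], [-0.3, 2.13], [-1.5, 1.42], [0.17, 2.43], [-1.26, 4.41], [0.16, 1.93], [-2.52, 2.52]. Speed limits (rad/s): [1.89, 1.89, 2.39, 2.39, 3.01, 3.01, 3.01].

INTERFACE

Orientations are given as [roll, pitch, yaw] about the fixed x, y, z axes, in that order (R = Rz(yaw) Ry(pitch) Rx(roll)).
In Python, from workcell import monitor, optics, bot gives the robot as it stands.
- The arm moves only by the tool arm_command, never from a script. Its arguments are lists of equal length, an entry for each row: "delta_pos": the shift along the tool's x, y, z as a fraction of full scale, a list of three; "rotation": the turn, a rotation vector about the tool's x, y, z as a fraction of full scale, a list of three. In form: {"delta_pos": [[dx, dy, dz], ...], "rotation": [[wx, wy, wz], ...]}. A call has 1 to 10 rows; each row shifts and turns the pose as measured when the row begins, along the tool's axes as they then stand; what a row does not reach is not made up. Full scale, the value 1, is 30 mm for a shift and 6 degrees for a turn. A row lasts 1/10 s, in which the tool goes at most 50 mm and 8.59 degrees, less where a joint would pass 70% of its speed; a pose out of reach is approached as far as the arm can. A call with a number of a shift or a turn outside -1 to 1 is refused whole. A call with a gripper value outside its range is refused whole. "gripper" is the closure, from -1 (fully open) to 1 (shut), so that 0 is half open, set as the call begins (left out, the last holds). The fingers move at their own pace and stop on an object; "grip_force" is the grip in N (left out, the last holds). Time passes only in rows, so rows that do not move let the fingers close. It gives the time, the measured TCP pose, the force and the opening at its end, in the units of the state.
- monitor.observe(): the state, without advancing time (a new reading comes with each control period).
- optics.grab_frame(name): name is "scene" or "top" or "wrist"; returns the picture (400x640x3 uint8, red, green, blue); there is no depth.
- optics.camera_params(name): a dict with "fx", "fy", "cx", "cy" (pixels), "origin" and "rotation" of the camera in the world. Camera axes: x right, y down, z forward; pixel columns grow to the right and rows downward; lengths in m; the calibration is good to about 2 mm. A picture is of the moment at which its call begins: read the wrist's pose just before it. camera_params takes no time and is no camera call; for the wrist camera it gives the pose at the moment of the call.
- bot.job_done(): hands the job in, once; it reports no verdict.
The state is a dict: "clock": time; "qpos": joint angles; "qd": joint speeds; "joint_efforts": joint torques, N m; "position": TCP position; "tool_rot": TCP orientation; "force": force on the tool from outside, world axes, zero at the start; "moment": the same for the moment, N m; "grip_width": finger opening in m.
Only numpy, scipy, OpenCV 4.12 (cv2) and the standard library are available. Lean on these libraries where they do the work, as an engineer would, in place of code of your own. Each camera call takes 0.05 s, during which the arm holds its last target. There are 200 camera calls.

TASK

Set out the bench in working order on the three round bases: the black sanding block on the base next to the roll of masking tape, the wood block on the middle base with the milky can cap standing on top of it, and the grey putty pot on the base next to the lying bottle. The tape and the bottle may stand at either end of the row. Put everything upright, as it stands now, and centred on what it stands on.

Things in the scene. Friction and masses are not known exactly. Their poses are not given: they have to be found in the camera images.
- sand_block: black sanding block, loose, 60 mm (its x) by 78 mm (its y) by 23 mm high; solid; origin at the centre of its underside, z up. Grasp across the 60 mm.
- wood_block: plain light wooden packing block, loose, 48 mm (its x) by 65 mm (its y) by 42 mm high; origin at the centre of its underside, z up. Grasp across the 48 mm.
- milky_cap: milky translucent can cap, loose, round, closed top up, 59 mm diameter, 46 mm high; acts as a solid cylinder; origin at the centre of its underside, z up.
- putty_pot: grey turned pot with a blob of putty in it, loose, round, 62 mm diameter, 49 mm high, straight sided; origin at the centre of its underside, z up.
- base_left: round plywood base with a cork top, fixed to the table: disc 104 mm across, cork 90 mm across, its top 14 mm above the table; origin at the centre of its underside (table level), z up. The left end (+y) of the row of three.
- base_middle: round plywood base with a cork top, fixed to the table: disc 104 mm across, cork 90 mm across, its top 14 mm above the table; origin at the centre of its underside (table level), z up. The middle of the row of three; the neighbours are about 140 mm away, centre to centre.
- base_right: round plywood base with a cork top, fixed to the table: disc 104 mm across, cork 90 mm across, its top 14 mm above the table; origin at the centre of its underside (table level), z up. The right end (-y) of the row of three.
- tape_roll: beige roll of masking tape lying flat, fixed, 104 mm across, 24 mm high; origin at the centre of its underside. Stands past one end of the row of bases, about 135 mm from the centre of the last one; left or right end by chance.
- bottle: small pale bottle with a grey cap lying on its side, fixed, 63 mm (its x) by 94 mm (its y), 44 mm high; origin at the centre of its underside. Stands past the other end of the row, about 135 mm from the centre of the last base.
There are look-alikes about, which are no part of the job. Of the things that look like the sand_block, take the one that is nearest to the robot's base at the start. Leave any blue look-alike of the base_middle alone.

How it is judged:
By the outcome, as a careful person would: the job done as asked, in the order asked, and still so for the second after the job is handed in, with the robot touching nothing.
It also fails if it takes over 112 s, if anything falls off the work surface, if the arm or the gripper's body presses on something with over 40 N, if the wrist force passes 120 N, or if a joint passes its speed limit or range.

## Working session

There is one attempt and no reset: what is moved stays moved. The work goes in short steps, Python scripts to look and compute and a tool call to move; the robot and the scene stay as the last step left them, time stands still between calls to the robot, and variables do not carry over. Pictures are saved under pics/ and viewed, about 12 in all and at most 16, crops included, and the job is handed in when it is done.

Besides the shell and the picture viewer there is one more tool, called after ">>>" by a JSON object that holds its "method" and its "body", one argument or row to a line. arm_command: Moves the arm, as the interface text tells. Its arguments: {"type":"object","properties":{"delta_pos":{"type":"array","items":{"type":"array","items":{"type":"number"}}},"rotation":{"type":"array","items":{"type":"array","items":{"type":"number"}}},"gripper":{"type":"number"},"grip_force":{"type":"number"}},"required":["delta_pos","rotation"]}

```bash
mkdir -p pics; ls; python3 - <<'E'
from workcell import monitor, optics, bot
import cv2
print(monitor.observe())
for n in ("scene","top"):
    im=optics.grab_frame(n); cv2.imwrite(f"pics/{n}0.png",im[:,:,::-1]); print(n,optics.camera_params(n))
print(optics.camera_params("wrist"))
E
```

```text
pics
{'clock': 0.0, 'qpos': array([-1.23325742,  0.52198876, -0.03630589,  1.59996801,  0.02119729,
        1.02108305, -0.11282801]), 'qd': array([ 0.00140174,  0.00159752, -0.0017273 , -0.00086378, -0.00027324,
        0.00046788, -0.00071941]), 'joint_efforts': array([-1.40888584e-03, -9.27107477e+01,  1.97915688e+00, -3.69949257e+01,
        1.77501712e-02,  7.95638800e-03,  2.72771587e-05]), 'position': array([0.24775835, 0.5734727 , 0.24475602]), 'tool_rot': array([-1.49286317,  1.56973398, -1.90066085]), 'force': array([ 0.17730471,  0.1345413 , -0.45313795]), 'moment': array([ 0.01365327,  0.01273658, -0.02091762]), 'grip_width': 0.08491692824552029}
scene {'fx': 464.2830379810514, 'fy': 464.2830379810514, 'cx': 318.59796535173115, 'cy': 198.3638417871693, 'origin': array([-0.04003079, -0.96386051,  1.40406226]), 'rotation': array([-2.44473258, -0.00951532, -0.47975964])}
top {'fx': 458.9695224076708, 'fy': 458.9695224076708, 'cx': 313.30929632152896, 'cy': 197.9653989596215, 'origin': array([0.39493036, 0.0393662 , 1.53397971]), 'rotation': array([-3.07541485, -0.01901215, -1.56979791])}
{'fx': 275.996587058225, 'fy': 275.996587058225, 'cx': 315.565210991371, 'cy': 195.96217113359734, 'origin': array([0.18393585, 0.60045444, 0.37281471]), 'rotation': array([2.86488690e+00, 4.27451410e-04, 1.16359932e+00])}
```

View pics/top0.png

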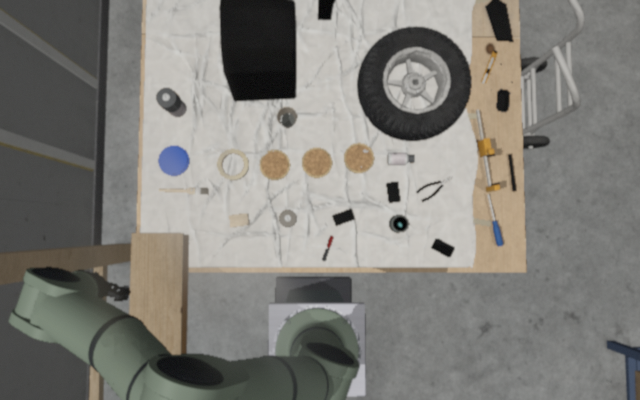

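View pics/scene0.png

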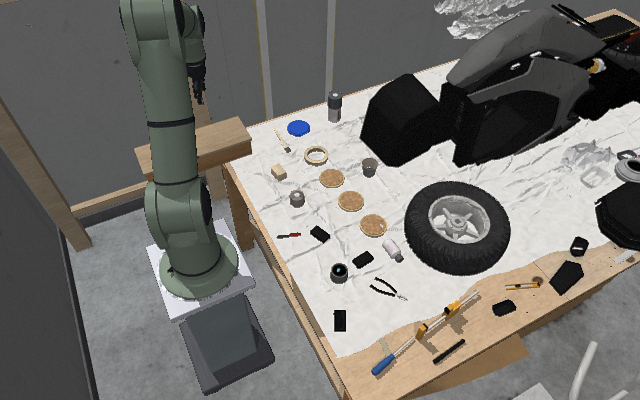

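The top view shows the tape at (232,164), the bases at (275,165), (317,163) and (359,158), and the bottle at (400,158). So the tape is at the left (+y) end. The black block candidates are (344,216), (393,191) and (443,247). I'll enlarge to identify the round things as well.

```bash
cat > h.py <<'E'
from workcell import monitor, optics, bot
import cv2, numpy as np
from scipy.spatial.transform import Rotation as R
def rot(p):
    r=np.asarray(p['rotation'])
    return r if r.ndim==2 else R.from_euler('xyz',r).as_matrix()
def ray(p,uv,z):
    d=rot(p)@np.array([(uv[0]-p['cx'])/p['fx'],(uv[1]-p['cy'])/p['fy'],1])
    o=np.asarray(p['origin']); return o+d*(z-o[2])/d[2]
def proj(p,X):
    c=rot(p).T@(np.asarray(X)-p['origin']); return np.array([p['fx']*c[0]/c[2]+p['cx'],p['fy']*c[1]/c[2]+p['cy']])
E
python3 - <<'E'
from h import *
p=optics.camera_params('top'); s=optics.camera_params('scene')
for n,u,z in [('sbA',(344,216),.023),('sbB',(393,191),.023),('sbC',(443,247),.023),('tape',(232,164),.024),('bL',(275,165),.014),('bM',(317,163),.014),('bR',(359,158),.014),('bottle',(400,158),.03),('wood',(238,220),.042),('r1',(288,218),.047),('r2',(288,117),.047),('r3',(399,224),.047)]:
    X=ray(p,u,z); print(n,X.round(3),'dist',np.hypot(*X[:2]).round(3),'scene px',proj(s,X).round())
a=cv2.imread('pics/top0.png')[95:265,220:460]; b=cv2.imread('pics/scene0.png')[110:340,260:420]
a=cv2.resize(a,None,fx=3.3,fy=3.3,interpolation=cv2.INTER_CUBIC); b=cv2.resize(b,None,fx=2.6,fy=2.6,interpolation=cv2.INTER_CUBIC)
cv2.imwrite('pics/topc.png',a); cv2.imwrite('pics/scenec.png',b)
E
```

```text
sbA [ 0.436 -0.09   0.023] dist 0.445 scene px [320. 232.]
sbB [ 0.519 -0.253  0.023] dist 0.577 scene px [363. 257.]
sbC [ 0.334 -0.417  0.023] dist 0.534 scene px [339. 318.]
tape [0.607 0.279 0.024] dist 0.668 scene px [315. 154.]
bL [0.605 0.138 0.014] dist 0.621 scene px [331. 177.]
bM [ 0.613 -0.002  0.014] dist 0.613 scene px [350. 200.]
bR [ 0.63  -0.142  0.014] dist 0.646 scene px [373. 224.]
bottle [ 0.628 -0.276  0.03 ] dist 0.686 scene px [393. 249.]
wood [0.422 0.255 0.042] dist 0.493 scene px [278. 169.]
r1 [0.428 0.093 0.047] dist 0.438 scene px [296. 195.]
r2 [0.76  0.095 0.047] dist 0.766 scene px [370. 166.]
r3 [ 0.409 -0.267  0.047] dist 0.489 scene px [338. 269.]
```

View pics/topc.png

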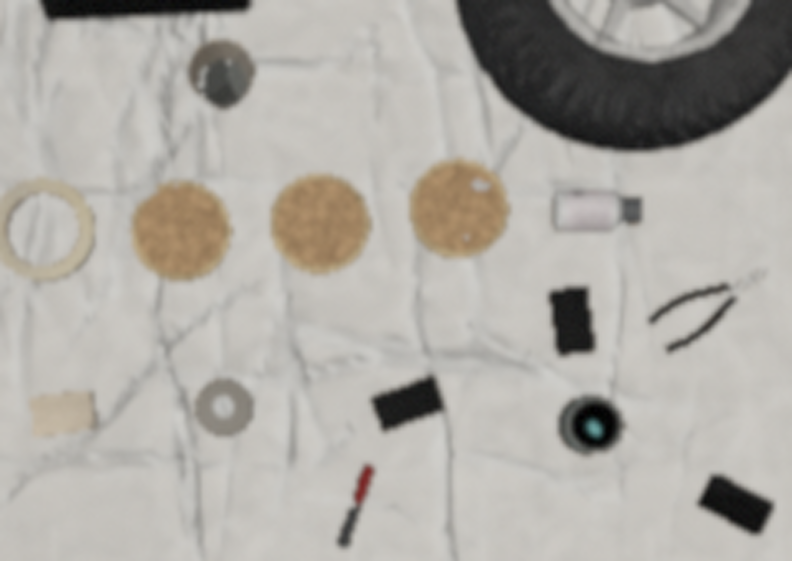

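View pics/scenec.png

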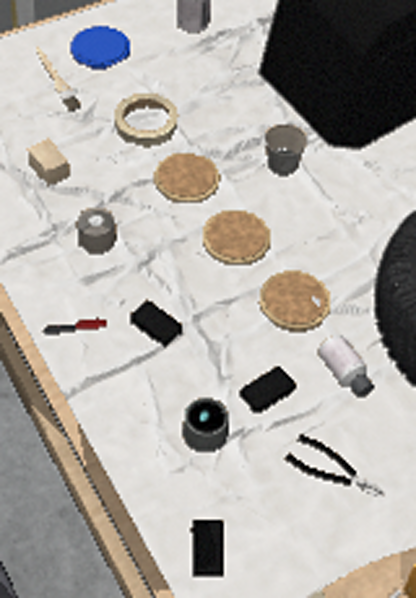

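r1 (288,218) is grey with a light blob, which fits the putty pot. r2 (288,117) looks translucent, so it's probably the cap. r3 (399,224) looks like a lens. Of the black blocks, A at (344,216) is nearest to the base: 0.445 m, against 0.577 m and 0.534 m. Next I'll measure sizes with masks.

```bash
python3 - <<'E'
from h import *
im=cv2.imread('pics/top0.png'); p=optics.camera_params('top')
hsv=cv2.cvtColor(im,cv2.COLOR_BGR2HSV); g=cv2.cvtColor(im,cv2.COLOR_BGR2GRAY).astype(int)
bg=cv2.medianBlur(cv2.cvtColor(im,cv2.COLOR_BGR2GRAY),71).astype(int)
def rep(n,u,z,mask,w=26):
    m=np.zeros_like(mask); m[u[1]-w:u[1]+w,u[0]-w:u[0]+w]=mask[u[1]-w:u[1]+w,u[0]-w:u[0]+w]
    c=[c for c in cv2.findContours(m,cv2.RETR_EXTERNAL,cv2.CHAIN_APPROX_NONE)[0]]
    c=max(c,key=cv2.contourArea); pts=np.array([ray(p,q[0],z)[:2] for q in c],np.float32)
    r=cv2.minAreaRect(pts); e=cv2.minEnclosingCircle(pts)
    (ec,ea,_)=cv2.fitEllipse(pts)
    bx=cv2.boxPoints(r); l=max([(bx[1]-bx[0]),(bx[2]-bx[1])],key=np.linalg.norm)
    print(n,'rect c',np.round(r[0],4),'size',np.round(np.array(r[1])+.0033,3),'longdir deg',round(np.degrees(np.arctan2(l[1],l[0]))%180,1),'| ell c',np.round(ec,4),np.round(np.array(ea)+.0033,3))
dark=(g<95).astype(np.uint8); sat=(hsv[:,:,1]>90).astype(np.uint8)
nb=(abs(g-bg)>22).astype(np.uint8)
wood=((hsv[:,:,1]>28)).astype(np.uint8)
for n,u in [('A',(344,216)),('B',(393,191)),('C',(443,247))]: rep(n,u,.023,dark,20)
for n,u in [('bL',(275,165)),('bM',(317,163)),('bR',(359,158))]: rep(n,u,.014,sat,20)
for n,u in [('r1',(288,218)),('r2',(288,117)),('r3',(399,224))]: rep(n,u,.047,nb,18)
rep('wood',(238,220),.042,wood,18)
print(hsv[220,238],hsv[235,238],hsv[158,352])
E
```

```text
A rect c [ 0.4332 -0.0877] size [0.037 0.067] longdir deg 110.0 | ell c [ 0.4332 -0.0878] [0.039 0.079]
B rect c [ 0.5166 -0.2535] size [0.068 0.039] longdir deg 7.6 | ell c [ 0.5163 -0.2535] [0.041 0.078]
C rect c [ 0.333  -0.4153] size [0.07  0.038] longdir deg 61.4 | ell c [ 0.3332 -0.415 ] [0.04  0.082]
bL rect c [0.6072 0.14  ] size [0.087 0.087] longdir deg 0.2 | ell c [0.6075 0.1405] [0.087 0.088]
bM rect c [ 0.6161 -0.    ] size [0.084 0.087] longdir deg 90.2 | ell c [ 6.162e-01 -1.000e-04] [0.087 0.088]
bR rect c [ 0.6318 -0.1405] size [0.087 0.088] longdir deg 179.8 | ell c [ 0.6301 -0.1396] [0.084 0.089]
r1 rect c [0.4284 0.1027] size [0.062 0.074] longdir deg 90.2 | ell c [0.4294 0.0994] [0.058 0.075]
r2 rect c [0.7608 0.1007] size [0.071 0.072] longdir deg 156.0 | ell c [0.7622 0.0996] [0.068 0.079]
r3 rect c [ 0.4111 -0.2672] size [0.065 0.069] longdir deg 90.0 | ell c [ 0.4116 -0.2661] [0.065 0.069]
wood rect c [0.4223 0.253 ] size [0.04  0.063] longdir deg 98.2 | ell c [0.4221 0.2533] [0.043 0.074]
[ 18  40 191] [ 21  10 182] [ 16  99 160]
```

```bash
cat >> h.py <<'E'
def plan(xyz,yaw=None,n=None,step=.95,verbose=True):
    """rows towards TCP xyz, tool down, jaw axis (tool y) along yaw deg mod 180"""
    s=monitor.observe(); P=np.array(s['position']); M=R.from_euler('xyz',s['tool_rot'])
    A=M.as_matrix(); cur=np.degrees(np.arctan2(A[1,1],A[0,1]))
    print('now',P.round(4),'jaw yaw',cur.round(1),'tool x',A[:,0].round(3),'t',round(s['clock'],2),'w',round(s['grip_width'],4),'F',np.round(s['force'],1),'q',np.round(s['qpos'],2))
    yaw=cur if yaw is None else cur+(yaw-cur+90)%180-90
    y=np.array([np.cos(np.radians(yaw)),np.sin(np.radians(yaw)),0]); x=np.array([0,0,-1.])
    T=R.from_matrix(np.c_[x,y,np.cross(x,y)])
    rv=(M.inv()*T).as_rotvec(); d=np.array(xyz)-P
    k=n or int(np.ceil(max(np.linalg.norm(d)/.03,np.degrees(np.linalg.norm(rv))/6,1)/step))
    print('target',np.round(xyz,4),'rot deg',np.degrees(np.linalg.norm(rv)).round(2),'rows',k)
    dp=[];ro=[]
    for i in range(k):
        Mi=M*R.from_rotvec(rv*i/k)
        dp.append((Mi.inv().apply(d/k)/.03).round(2).tolist()); ro.append((np.degrees(rv)/k/6).round(2).tolist())
    print(dp);print(ro)
E
python3 -c "
from h import *
plan([.36,.25,.30],None)"
```

```text
now [0.2478 0.5735 0.2448] jaw yaw 66.6 tool x [-0.    -0.001 -1.   ] t 0.1 w 0.0855 F [-1.   0.1  0.1] q [-1.23  0.52 -0.04  1.6   0.02  1.02 -0.11]
target [0.36 0.25 0.3 ] rot deg 0.06 rows 13
[[-0.14, -0.65, 0.59], [-0.14, -0.65, 0.59], [-0.14, -0.65, 0.59], [-0.14, -0.65, 0.59], [-0.14, -0.65, 0.59], [-0.14, -0.65, 0.59], [-0.14, -0.65, 0.59], [-0.14, -0.65, 0.59], [-0.14, -0.65, 0.59], [-0.14, -0.65, 0.59], [-0.14, -0.65, 0.59], [-0.14, -0.65, 0.59], [-0.14, -0.65, 0.59]]
[[0.0, 0.0, 0.0], [0.0, 0.0, 0.0], [0.0, 0.0, 0.0], [0.0, 0.0, 0.0], [0.0, 0.0, 0.0], [0.0, 0.0, 0.0], [0.0, 0.0, 0.0], [0.0, 0.0, 0.0], [0.0, 0.0, 0.0], [0.0, 0.0, 0.0], [0.0, 0.0, 0.0], [0.0, 0.0, 0.0], [0.0, 0.0, 0.0]]
```

>>> {"method": "arm_command", "body": {
  "delta_pos": [
    [-0.14,-0.65,0.59],
    [-0.14,-0.65,0.59],
    [-0.14,-0.65,0.59],
    [-0.14,-0.65,0.59],
    [-0.14,-0.65,0.59],
    [-0.14,-0.65,0.59],
    [-0.14,-0.65,0.59],
    [-0.14,-0.65,0.59],
    [-0.14,-0.65,0.59],
    [-0.14,-0.65,0.59]
  ],
  "rotation": [
    [0,0,0],
    [0,0,0],
    [0,0,0],
    [0,0,0],
    [0,0,0],
    [0,0,0],
    [0,0,0],
    [0,0,0],
    [0,0,0],
    [0,0,0]
  ],
  "gripper": -1,
  "grip_force": 40
}}

```text
clock: 1.1
position: [0.3331, 0.316, 0.285]
tool_rot: [-1.794, 1.563, -2.197]
force: [0.9, 0.2, -0.2]
grip_width: 0.0854
```

```bash
python3 -c "
from h import *
plan([.43,.08,.30],20)"
```

```text
now [0.3331 0.316  0.285 ] jaw yaw 66.9 tool x [-0.004 -0.006 -1.   ] t 1.1 w 0.0854 F [ 0.9  0.2 -0.2] q [-0.91  0.21  0.02  1.96 -0.01  0.97  0.29]
target [0.43 0.08 0.3 ] rot deg 46.92 rows 9
[[-0.05, -0.66, 0.67], [-0.05, -0.6, 0.73], [-0.05, -0.53, 0.78], [-0.05, -0.46, 0.83], [-0.05, -0.38, 0.86], [-0.05, -0.3, 0.9], [-0.05, -0.22, 0.92], [-0.06, -0.13, 0.94], [-0.06, -0.05, 0.94]]
[[0.87, 0.0, 0.01], [0.87, 0.0, 0.01], [0.87, 0.0, 0.01], [0.87, 0.0, 0.01], [0.87, 0.0, 0.01], [0.87, 0.0, 0.01], [0.87, 0.0, 0.01], [0.87, 0.0, 0.01], [0.87, 0.0, 0.01]]
```

>>> {"method": "arm_command", "body": {
  "delta_pos": [
    [-0.05,-0.66,0.67],
    [-0.05,-0.6,0.73],
    [-0.05,-0.53,0.78],
    [-0.05,-0.46,0.83],
    [-0.05,-0.38,0.86],
    [-0.05,-0.3,0.9],
    [-0.05,-0.22,0.92],
    [-0.06,-0.13,0.94],
    [-0.06,-0.05,0.94]
  ],
  "rotation": [
    [0.87,0,0.01],
    [0.87,0,0.01],
    [0.87,0,0.01],
    [0.87,0,0.01],
    [0.87,0,0.01],
    [0.87,0,0.01],
    [0.87,0,0.01],
    [0.87,0,0.01],
    [0.87,0,0.01]
  ]
}}

```text
clock: 2.0
position: [0.4286, 0.0681, 0.2999]
tool_rot: [1.624, 1.569, 0.371]
force: [0.8, 0.9, -0.5]
grip_width: 0.0856
```

```bash
python3 - <<'E'
from h import *
plan([.41,-.088,.25],20)
p=optics.camera_params('wrist'); im=optics.grab_frame('wrist'); cv2.imwrite('pics/w1.png',im[:,:,::-1])
np.save('w1.npy',p,allow_pickle=True)
for n,X in dict(A=(.433,-.088,.023),pot=(.43,.096,.049),bL=(.607,.14,.014),bM=(.616,0,.014),r2=(.761,.098,.046),wood=(.422,.253,.042)).items(): print(n,proj(p,X).round())
E
```

```text
now [0.4286 0.0681 0.2999] jaw yaw 18.2 tool x [ 0.001  0.001 -1.   ] t 2.0 w 0.0856 F [ 0.8  0.9 -0.5] q [-0.59  0.15  0.33  2.02 -0.06  0.98  0.09]
target [ 0.41  -0.088  0.25 ] rot deg 1.79 rows 6
[[0.28, -0.37, 0.79], [0.28, -0.37, 0.79], [0.28, -0.38, 0.79], [0.28, -0.38, 0.79], [0.28, -0.39, 0.78], [0.28, -0.39, 0.78]]
[[-0.05, -0.0, -0.0], [-0.05, -0.0, -0.0], [-0.05, -0.0, -0.0], [-0.05, -0.0, -0.0], [-0.05, -0.0, -0.0], [-0.05, -0.0, -0.0]]
A [288. 257.]
pot [323. 150.]
bL [444. 157.]
bM [411. 240.]
r2 [536. 219.]
wood [357.  26.]
```

View pics/w1.png

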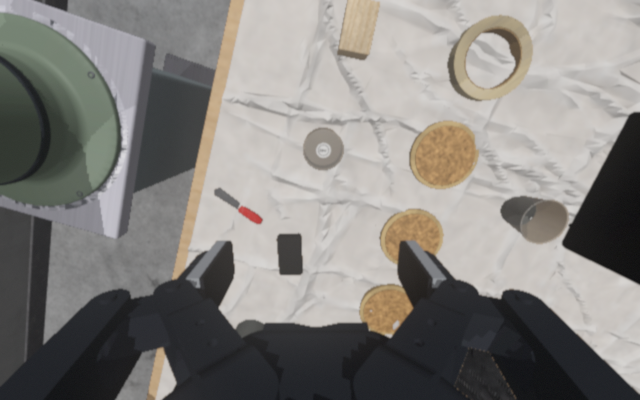

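```bash
python3 - <<'E'
import cv2,numpy as np
im=cv2.imread('pics/w1.png'); f=lambda c,r:cv2.resize(im[r-36:r+36,c-48:c+48],(400,300),interpolation=cv2.INTER_CUBIC)
s=cv2.imread('pics/scene0.png'); g=lambda c,r:cv2.resize(s[r-18:r+18,c-24:c+24],(400,300),interpolation=cv2.INTER_CUBIC)
cv2.imwrite('pics/c2.png',np.vstack([np.hstack([f(323,150),f(536,219)]),np.hstack([g(297,198),g(370,167)])]))
E
```

```text
(no output)
```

View pics/c2.png

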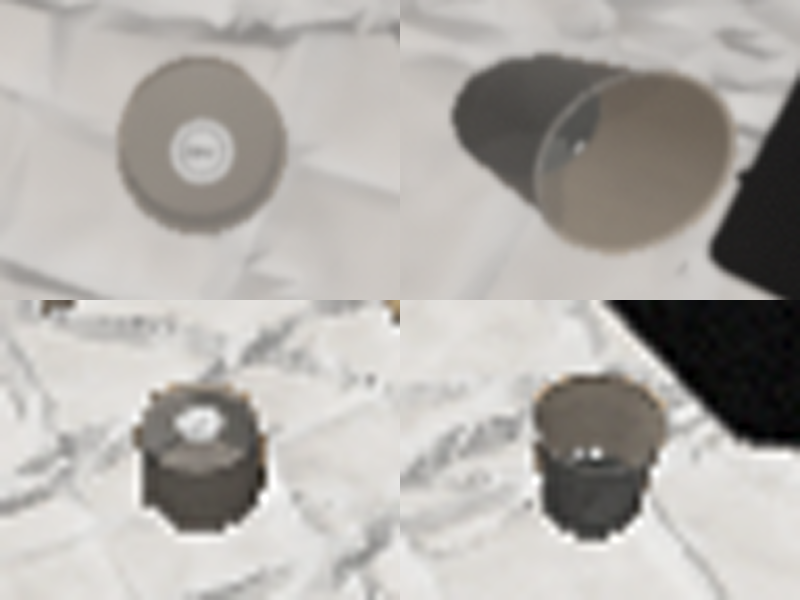

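The crops change two identities. r1 (288,218) has a closed top with a label and straight sides, so it is the milky cap. r2 (288,117) is an open flared cup, so it's a distractor. r3 (399,224) is an open straight grey pot with a blob, so it is the putty pot. Block A looks smaller than stated, so I'll look at it from closer.

>>> {"method": "arm_command", "body": {
  "delta_pos": [
    [0.28,-0.37,0.79],
    [0.28,-0.37,0.79],
    [0.28,-0.38,0.79],
    [0.28,-0.38,0.79],
    [0.28,-0.39,0.78],
    [0.28,-0.39,0.78],
    [0,0,0]
  ],
  "rotation": [
    [-0.05,0,0],
    [-0.05,0,0],
    [-0.05,0,0],
    [-0.05,0,0],
    [-0.05,0,0],
    [-0.05,0,0],
    [0,0,0]
  ]
}}

```text
clock: 2.75
position: [0.408, -0.0987, 0.2477]
tool_rot: [0.991, 1.568, -0.241]
force: [0.2, 0.7, -0.0]
grip_width: 0.0851
```

```bash
python3 - <<'E'
from h import *
p=optics.camera_params('wrist'); im=optics.grab_frame('wrist'); cv2.imwrite('pics/w2.png',im[:,:,::-1])
for n,X in dict(A=(.433,-.088,.023),B=(.517,-.2535,.023),r3=(.411,-.266,.049)).items(): print(n,proj(p,X).round())
plan([.433,-.088,.15],20)
u=proj(p,(.433,-.088,.023)).astype(int)
g=cv2.cvtColor(im,cv2.COLOR_RGB2GRAY); r,c=u[1],u[0]; print(g[r-40:r+41:3,c]); print(g[r,c-60:c+61:3])
E
```

```text
A [336. 171.]
B [350. 294.]
r3 [277. 291.]
now [ 0.4084 -0.0974  0.248 ] jaw yaw 19.4 tool x [ 0.003 -0.    -1.   ] t 2.8 w 0.0852 F [-1.3  0.  -0.3] q [-0.29  0.2   0.45  2.12 -0.12  0.84  0.57]
target [ 0.433 -0.088  0.15 ] rot deg 0.61 rows 4
[[0.82, 0.22, -0.01], [0.82, 0.22, -0.01], [0.82, 0.22, -0.0], [0.82, 0.22, -0.0]]
[[-0.02, 0.0, -0.01], [-0.02, 0.0, -0.01], [-0.02, 0.0, -0.01], [-0.02, 0.0, -0.01]]
[198 198 197 198 160  65  65  65  66  64  64  65  64  65  64  65  64  64
  64  64  64  65 194 204 207 207 204]
[207 208 208 207 207 206 205 205 204 202 202 202 201 201 201 190  65  65
  63  64  64  64  64  64  64  69 202 203 203 199 192 191 192 189 184 190
 197 188 189 198 200]
```

View pics/w2.png

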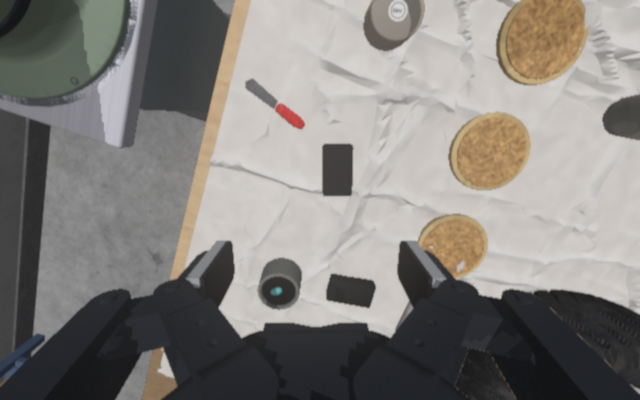

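Block A spans (322–352, 144–195), which is about 39×68 mm and smaller than stated. B and C measure the same, though, and A is the nearest, so A is the one to take. r3 at (280,283) is a straight grey pot with a teal blob, which confirms the putty pot. Next I'll refine A's centre.

```bash
cat >> h.py <<'E'
def meas(p,im,X,z,hi=110,half=60,mask=None):
    "dark thing near X: centre and long direction on plane z"
    g=cv2.cvtColor(im,cv2.COLOR_RGB2GRAY); u=proj(p,X).astype(int)
    m=(g<hi).astype(np.uint8) if mask is None else mask.astype(np.uint8); k=np.zeros_like(m)
    y0,x0=max(u[1]-half,0),max(u[0]-half,0); k[y0:u[1]+half,x0:u[0]+half]=m[y0:u[1]+half,x0:u[0]+half]
    c=max(cv2.findContours(k,cv2.RETR_EXTERNAL,cv2.CHAIN_APPROX_NONE)[0],key=cv2.contourArea)
    pts=np.array([ray(p,q[0],z)[:2] for q in c],np.float32); r=cv2.minAreaRect(pts); b=cv2.boxPoints(r)
    l=max([b[1]-b[0],b[2]-b[1]],key=np.linalg.norm)
    print('centre',np.round(r[0],4),'size',np.round(r[1],4),'long',round(np.degrees(np.arctan2(l[1],l[0]))%180,1),'bbox px',cv2.boundingRect(c))
    return r
E
python3 - <<'E'
from h import *
p=optics.camera_params('wrist'); im=cv2.imread('pics/w2.png')[:,:,::-1].copy()
for z in (0,.012,.023): meas(p,im,(.433,-.088,.02),z,half=40)
E
```

```text
centre [ 0.4373 -0.0884] size [0.0395 0.0715] long 109.9 bbox px (323, 144, 30, 52)
centre [ 0.4357 -0.0866] size [0.0382 0.0692] long 109.9 bbox px (323, 144, 30, 52)
centre [ 0.4341 -0.0849] size [0.0371 0.0671] long 109.9 bbox px (323, 144, 30, 52)
```

```bash
python3 -c "
from h import *
plan([.4345,-.087,.06],20,n=8)"
```

```text
now [ 0.4084 -0.0974  0.248 ] jaw yaw 19.4 tool x [ 0.003 -0.    -1.   ] t 2.8 w 0.0852 F [-1.3  0.  -0.3] q [-0.29  0.2   0.45  2.12 -0.12  0.84  0.57]
target [ 0.4345 -0.087   0.06  ] rot deg 0.61 rows 8
[[0.78, 0.11, -0.01], [0.78, 0.12, -0.01], [0.78, 0.12, -0.01], [0.78, 0.12, -0.0], [0.78, 0.12, -0.0], [0.78, 0.12, -0.0], [0.78, 0.12, -0.0], [0.78, 0.12, -0.0]]
[[-0.01, 0.0, -0.0], [-0.01, 0.0, -0.0], [-0.01, 0.0, -0.0], [-0.01, 0.0, -0.0], [-0.01, 0.0, -0.0], [-0.01, 0.0, -0.0], [-0.01, 0.0, -0.0], [-0.01, 0.0, -0.0]]
```

>>> {"method": "arm_command", "body": {
  "delta_pos": [
    [0.78,0.11,-0.01],
    [0.78,0.12,-0.01],
    [0.78,0.12,-0.01],
    [0.78,0.12,0],
    [0.78,0.12,0],
    [0.78,0.12,0],
    [0.78,0.12,0],
    [0.78,0.12,0],
    [0,0,0]
  ],
  "rotation": [
    [-0.01,0,0],
    [-0.01,0,0],
    [-0.01,0,0],
    [-0.01,0,0],
    [-0.01,0,0],
    [-0.01,0,0],
    [-0.01,0,0],
    [-0.01,0,0],
    [0,0,0]
  ]
}}

```text
clock: 3.7
position: [0.4406, -0.0776, 0.0556]
tool_rot: [1.761, 1.562, 0.546]
force: [0.2, -0.1, -0.3]
grip_width: 0.0852
```

```bash
python3 -c "
from h import *
plan([.4345,-.087,.018],20,n=3)"
```

```text
now [ 0.4406 -0.0776  0.0556] jaw yaw 20.4 tool x [ 0.008  0.005 -1.   ] t 3.7 w 0.0852 F [ 0.2 -0.1 -0.3] q [-0.13  0.6   0.23  2.2  -0.38  0.36  0.77]
target [ 0.4345 -0.087   0.018 ] rot deg 0.64 rows 3
[[0.42, -0.1, 0.08], [0.42, -0.1, 0.08], [0.42, -0.1, 0.08]]
[[0.02, -0.01, -0.03], [0.02, -0.01, -0.03], [0.02, -0.01, -0.03]]
```

>>> {"method": "arm_command", "body": {
  "delta_pos": [
    [0,-0.3,0.24],
    [0.6,0,0],
    [0.6,0,0],
    [0,0,0]
  ],
  "rotation": [
    [0.06,-0.03,-0.09],
    [0,0,0],
    [0,0,0],
    [0,0,0]
  ]
}}

```text
clock: 4.1
position: [0.4351, -0.0886, 0.0227]
tool_rot: [0.25, 1.567, -0.971]
force: [0.5, 0.5, -0.1]
grip_width: 0.0854
```

```bash
python3 -c "
from h import *
plan([.4345,-.087,.018],20,n=1)"
```

```text
now [ 0.4351 -0.0886  0.0227] jaw yaw 20.0 tool x [ 0.002 -0.003 -1.   ] t 4.1 w 0.0854 F [ 0.5  0.5 -0.1] q [-0.07  0.67  0.18  2.21 -0.4   0.29  0.8 ]
target [ 0.4345 -0.087   0.018 ] rot deg 0.2 rows 1
[[0.16, 0.0, -0.06]]
[[0.01, 0.03, -0.01]]
```

>>> {"method": "arm_command", "body": {
  "delta_pos": [
    [0.18,0,-0.06],
    [0,0,0],
    [0,0,0],
    [0,0,0],
    [0,0,0],
    [0,0,0]
  ],
  "rotation": [
    [0,0,0],
    [0,0,0],
    [0,0,0],
    [0,0,0],
    [0,0,0],
    [0,0,0]
  ],
  "gripper": 1
}}

```text
clock: 4.7
position: [0.4357, -0.0873, 0.0214]
tool_rot: [0.707, 1.564, -0.515]
force: [-0.5, 0.0, -1.4]
grip_width: 0.0392
```

```bash
python3 -c "
from h import *
plan([.4345,-.087,.018],20,n=1)"
```

```text
now [ 0.4357 -0.0873  0.0214] jaw yaw 20.0 tool x [ 0.006 -0.004 -1.   ] t 4.7 w 0.0392 F [-0.5  0.  -1.4] q [-0.07  0.67  0.18  2.22 -0.4   0.28  0.8 ]
target [ 0.4345 -0.087   0.018 ] rot deg 0.41 rows 1
[[0.11, -0.04, -0.02]]
[[0.0, 0.05, -0.04]]
```

The grip stopped at 39 mm, which matches the seen size. All three look-alikes are that size, and A is the nearest, so I'm keeping it. Now lift.

>>> {"method": "arm_command", "body": {
  "delta_pos": [
    [-0.4,0,0],
    [-0.7,0,0],
    [-0.9,0,0],
    [-0.9,0,0],
    [0,0,0]
  ],
  "rotation": [
    [0,0,0],
    [0,0,0],
    [0,0,0],
    [0,0,0],
    [0,0,0]
  ]
}}

```text
clock: 5.2
position: [0.4343, -0.0873, 0.114]
tool_rot: [0.715, 1.566, -0.508]
force: [0.6, -0.4, -1.0]
grip_width: 0.0389
```

```bash
python3 -c "
from h import *
plan([.6065,.1395,.11],20,n=10)"
```

```text
now [ 0.4343 -0.0873  0.114 ] jaw yaw 19.9 tool x [ 0.005 -0.003 -1.   ] t 5.2 w 0.0389 F [ 0.6 -0.4 -1. ] q [-0.2   0.48  0.34  2.19 -0.32  0.51  0.73]
target [0.6065 0.1395 0.11  ] rot deg 0.31 rows 10
[[0.01, 0.8, -0.52], [0.01, 0.8, -0.52], [0.01, 0.8, -0.51], [0.01, 0.8, -0.51], [0.01, 0.8, -0.51], [0.01, 0.8, -0.51], [0.01, 0.8, -0.51], [0.01, 0.8, -0.51], [0.01, 0.8, -0.51], [0.01, 0.8, -0.51]]
[[-0.0, 0.0, -0.0], [-0.0, 0.0, -0.0], [-0.0, 0.0, -0.0], [-0.0, 0.0, -0.0], [-0.0, 0.0, -0.0], [-0.0, 0.0, -0.0], [-0.0, 0.0, -0.0], [-0.0, 0.0, -0.0], [-0.0, 0.0, -0.0], [-0.0, 0.0, -0.0]]
```

>>> {"method": "arm_command", "body": {
  "delta_pos": [
    [0,0.8,-0.52],
    [0,0.8,-0.52],
    [0,0.8,-0.51],
    [0,0.8,-0.51],
    [0,0.8,-0.51],
    [0,0.8,-0.51],
    [0,0.8,-0.51],
    [0,0.8,-0.51],
    [0,0.8,-0.51],
    [0,0.5,-0.35]
  ],
  "rotation": [
    [0,0,0],
    [0,0,0],
    [0,0,0],
    [0,0,0],
    [0,0,0],
    [0,0,0],
    [0,0,0],
    [0,0,0],
    [0,0,0],
    [0,0,0]
  ]
}}

```text
clock: 6.2
position: [0.6042, 0.1382, 0.1177]
tool_rot: [0.748, 1.566, -0.48]
force: [-1.1, 0.2, -0.4]
grip_width: 0.0387
```

```bash
python3 - <<'E'
from h import *
w=np.load('w1.npy',allow_pickle=True).item(); im=cv2.imread('pics/w1.png'); h=cv2.cvtColor(im,cv2.COLOR_BGR2HSV)
t=cv2.imread('pics/top0.png'); ht=cv2.cvtColor(t,cv2.COLOR_BGR2HSV); tp=optics.camera_params('top'); sp=optics.camera_params('scene'); si=cv2.imread('pics/scene0.png'); hs=cv2.cvtColor(si,cv2.COLOR_BGR2HSV)
for n,X in dict(L=(.607,.14,.014),M=(.616,0,.014),R=(.631,-.14,.014)).items():
    print(n)
    for q,(p,i,hh) in dict(w=(w,im,h),t=(tp,t,ht),s=(sp,si,hs)).items():
        if q=='w' and n!='L': continue
        print(q,end=' '); meas(p,i[:,:,::-1].copy(),X,.014,half=42 if q=='w' else 20,mask=hh[:,:,1]>(80 if q!='s' else 70))
plan([.6065,.1395,.05],20,n=3)
E
```

```text
L
w centre [0.6065 0.1418] size [0.0999 0.0971] long 18.2 bbox px (410, 122, 68, 66)
t centre [0.6067 0.1398] size [0.0887 0.0904] long 130.4 bbox px (261, 151, 28, 28)
s centre [0.6067 0.1369] size [0.0935 0.1017] long 153.0 bbox px (319, 169, 26, 18)
M
t centre [ 0.6161 -0.    ] size [0.0874 0.0902] long 90.2 bbox px (303, 149, 28, 27)
s centre [ 0.6149 -0.0033] size [0.0961 0.0987] long 152.9 bbox px (338, 191, 26, 20)
R
t centre [ 0.631  -0.1413] size [0.0876 0.0908] long 135.0 bbox px (345, 144, 28, 28)
s centre [ 0.6304 -0.1444] size [0.1034 0.0974] long 59.2 bbox px (360, 214, 27, 23)
now [0.6042 0.1382 0.1177] jaw yaw 19.7 tool x [ 0.004 -0.002 -1.   ] t 6.2 w 0.0387 F [-1.1  0.2 -0.4] q [-0.57  0.7   0.37  1.73 -0.34  0.77  0.32]
target [0.6065 0.1395 0.05  ] rot deg 0.42 rows 3
[[0.75, 0.03, -0.01], [0.75, 0.03, -0.01], [0.75, 0.03, -0.01]]
[[-0.02, 0.01, -0.01], [-0.02, 0.01, -0.01], [-0.02, 0.01, -0.01]]
```

>>> {"method": "arm_command", "body": {
  "delta_pos": [
    [0.75,0.03,-0.01],
    [0.75,0.03,-0.01],
    [0.75,0.03,-0.01],
    [0,0,0]
  ],
  "rotation": [
    [-0.02,0.01,-0.01],
    [-0.02,0.01,-0.01],
    [-0.02,0.01,-0.01],
    [0,0,0]
  ]
}}

```text
clock: 6.6
position: [0.6071, 0.1438, 0.0485]
tool_rot: [2.836, 1.57, 1.619]
force: [-0.5, 0.6, 0.2]
grip_width: 0.0391
```

```bash
python3 -c "
from h import *
plan([.6067,.1395,.037],20,n=1)"
```

```text
now [0.6071 0.1438 0.0485] jaw yaw 20.3 tool x [-0.     0.001 -1.   ] t 6.6 w 0.0391 F [-0.5  0.6  0.2] q [-0.54  0.81  0.32  1.74 -0.38  0.66  0.35]
target [0.6067 0.1395 0.037 ] rot deg 0.29 rows 1
[[0.38, -0.06, 0.13]]
[[0.05, -0.01, -0.0]]
```

>>> {"method": "arm_command", "body": {
  "delta_pos": [
    [0.36,-0.06,0.14],
    [0,0,0]
  ],
  "rotation": [
    [0,0,0],
    [0,0,0]
  ]
}}

```text
clock: 6.8
position: [0.6069, 0.1386, 0.0381]
tool_rot: [2.649, 1.57, 1.432]
force: [-0.0, -0.7, -0.1]
grip_width: 0.0391
```

```bash
python3 -c "
from h import *
plan([.6067,.1395,.035],20,n=1)"
```

```text
now [0.6069 0.1386 0.0381] jaw yaw 20.3 tool x [ 0.     0.001 -1.   ] t 6.8 w 0.0391 F [-0.  -0.7 -0.1] q [-0.52  0.82  0.31  1.75 -0.39  0.64  0.36]
target [0.6067 0.1395 0.035 ] rot deg 0.27 rows 1
[[0.1, 0.01, -0.03]]
[[0.05, -0.01, -0.0]]
```

>>> {"method": "arm_command", "body": {
  "delta_pos": [
    [0.1,0,0],
    [0.05,0,0],
    [0.05,0,0]
  ],
  "rotation": [
    [0,0,0],
    [0,0,0],
    [0,0,0]
  ]
}}

```text
clock: 7.1
position: [0.6079, 0.1385, 0.0343]
tool_rot: [1.792, 1.568, 0.575]
force: [-10.5, -1.3, 33.8]
grip_width: 0.039
```

>>> {"method": "arm_command", "body": {
  "delta_pos": [
    [-0.07,0,0],
    [0,0,0]
  ],
  "rotation": [
    [0,0,0],
    [0,0,0]
  ]
}}

```text
clock: 7.3
position: [0.6083, 0.1387, 0.0374]
tool_rot: [1.735, 1.566, 0.517]
force: [0.2, -0.3, -1.8]
grip_width: 0.0394
```

>>> {"method": "arm_command", "body": {
  "delta_pos": [
    [0,0,0],
    [0,0,0],
    [0,0,0],
    [-0.4,0,0],
    [-0.8,0,0],
    [-0.9,0,0],
    [-0.9,0,0],
    [-0.9,0,0],
    [0,0,0]
  ],
  "rotation": [
    [0,0,0],
    [0,0,0],
    [0,0,0],
    [0,0,0],
    [0,0,0],
    [0,0,0],
    [0,0,0],
    [0,0,0],
    [0,0,0]
  ],
  "gripper": -1
}}

```text
clock: 8.2
position: [0.6079, 0.1379, 0.1624]
tool_rot: [1.674, 1.566, 0.456]
force: [0.6, -0.2, 0.2]
grip_width: 0.0854
```

```bash
python3 - <<'E'
from h import *
p=optics.camera_params('wrist'); im=optics.grab_frame('wrist'); cv2.imwrite('pics/w3.png',im[:,:,::-1])
meas(p,im,(.607,.139,.037),.037,half=60)
h=cv2.cvtColor(im,cv2.COLOR_RGB2HSV); meas(p,im,(.607,.139,.014),.014,half=90,mask=h[:,:,1]>80)
plan([.41,.25,.20],8.2)
E
```

```text
centre [0.607  0.1418] size [0.0412 0.0732] long 110.1 bbox px (294, 150, 45, 76)
centre [0.6082 0.1422] size [0.0975 0.0991] long 133.5 bbox px (269, 134, 98, 95)
now [0.6072 0.1379 0.1608] jaw yaw 20.2 tool x [ 0.003  0.002 -1.   ] t 8.25 w 0.0854 F [ 0.4 -0.7  0.5] q [-0.58  0.65  0.4   1.7  -0.32  0.85  0.31]
target [0.41 0.25 0.2 ] rot deg 11.99 rows 9
[[-0.15, -0.54, -0.64], [-0.15, -0.56, -0.63], [-0.15, -0.57, -0.62], [-0.15, -0.59, -0.6], [-0.15, -0.6, -0.59], [-0.15, -0.61, -0.57], [-0.15, -0.63, -0.56], [-0.15, -0.64, -0.55], [-0.15, -0.65, -0.53]]
[[0.22, -0.0, -0.0], [0.22, -0.0, -0.0], [0.22, -0.0, -0.0], [0.22, -0.0, -0.0], [0.22, -0.0, -0.0], [0.22, -0.0, -0.0], [0.22, -0.0, -0.0], [0.22, -0.0, -0.0], [0.22, -0.0, -0.0]]
```

View pics/w3.png

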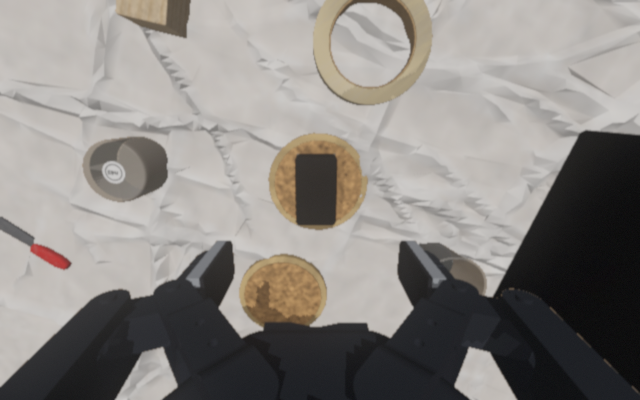

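Block A stands at (295–338, 153–225) on the left base, about 1 mm off its centre. On to the wood block.

>>> {"method": "arm_command", "body": {
  "delta_pos": [
    [-0.15,-0.54,-0.64],
    [-0.15,-0.56,-0.63],
    [-0.15,-0.57,-0.62],
    [-0.15,-0.59,-0.6],
    [-0.15,-0.6,-0.59],
    [-0.15,-0.61,-0.57],
    [-0.15,-0.63,-0.56],
    [-0.15,-0.64,-0.55],
    [0,-0.5,-0.4],
    [0,0,0]
  ],
  "rotation": [
    [0.22,0,0],
    [0.22,0,0],
    [0.22,0,0],
    [0.22,0,0],
    [0.22,0,0],
    [0.22,0,0],
    [0.22,0,0],
    [0.22,0,0],
    [0.22,0,0],
    [0,0,0]
  ]
}}

```text
clock: 9.25
position: [0.4045, 0.2491, 0.1946]
tool_rot: [-1.237, 1.566, -2.673]
force: [-0.1, 0.1, 0.3]
grip_width: 0.0853
```

```bash
python3 - <<'E'
from h import *
p=optics.camera_params('wrist'); im=optics.grab_frame('wrist'); cv2.imwrite('pics/w4.png',im[:,:,::-1])
h=cv2.cvtColor(im,cv2.COLOR_RGB2HSV)
u=proj(p,(.422,.253,.042)).astype(int); print(u); print(im[u[1],u[0]-80:u[0]+81:8].tolist())
for s in (30,50): meas(p,im,(.422,.253,.042),.042,half=75,mask=h[:,:,1]>s)
plan([.422,.253,.08],8.2,n=6)
E
```

```text
[333 184]
[[201, 195, 191], [200, 196, 192], [203, 198, 193], [203, 199, 194], [194, 190, 186], [174, 172, 169], [183, 179, 174], [189, 187, 184], [192, 179, 161], [202, 185, 160], [199, 182, 158], [196, 180, 155], [188, 171, 147], [200, 196, 192], [206, 202, 197], [206, 201, 196], [203, 198, 194], [195, 192, 189], [200, 196, 191], [198, 194, 189], [197, 193, 188]]
centre [0.4237 0.2565] size [0.0389 0.0629] long 97.9 bbox px (317, 151, 39, 60)
centre [0.4237 0.2566] size [0.0369 0.0607] long 97.9 bbox px (318, 152, 37, 58)
now [0.4055 0.2486 0.1947] jaw yaw 7.7 tool x [-0.003 -0.002 -1.   ] t 9.3 w 0.0858 F [ 0.6 -0.2  0.1] q [-1.07  0.4   0.51  2.05 -0.28  0.76 -0.25]
target [0.422 0.253 0.08 ] rot deg 0.51 rows 6
[[0.64, 0.1, -0.01], [0.64, 0.1, -0.01], [0.64, 0.1, -0.01], [0.64, 0.1, -0.01], [0.64, 0.09, -0.01], [0.64, 0.09, -0.01]]
[[-0.01, 0.0, 0.01], [-0.01, 0.0, 0.01], [-0.01, 0.0, 0.01], [-0.01, 0.0, 0.01], [-0.01, 0.0, 0.01], [-0.01, 0.0, 0.01]]
```

View pics/w4.png

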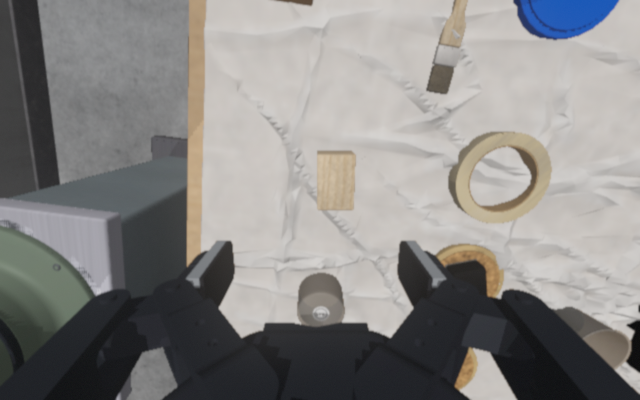

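The wood block is at (317–355, 151–211), with its side face along the top edge of that outline. I'll take its centre from the top face only.

```bash
python3 - <<'E'
from h import *
p=optics.camera_params('wrist'); im=cv2.imread('pics/w4.png')
print(np.asarray(p['origin']).round(3)); print(im[145:216,330].mean(1).astype(int).tolist())
for v in (151,153,155,157,211): print(v,ray(p,(331,v),.042).round(4),ray(p,(331,v),0).round(4))
E
```

```text
[0.396 0.317 0.323]
[193, 194, 194, 194, 190, 169, 142, 137, 144, 157, 169, 173, 171, 170, 170, 169, 169, 169, 169, 172, 173, 174, 174, 175, 176, 177, 177, 177, 176, 175, 176, 178, 181, 182, 182, 180, 178, 177, 176, 177, 178, 179, 179, 178, 178, 179, 181, 182, 180, 178, 176, 174, 172, 171, 172, 172, 173, 174, 174, 177, 177, 176, 174, 168, 164, 178, 192, 193, 187, 177, 167]
151 [0.4153 0.2863 0.042 ] [0.4181 0.2818 0.    ]
153 [0.4156 0.2843 0.042 ] [0.4185 0.2795 0.    ]
155 [0.4159 0.2824 0.042 ] [0.4188 0.2772 0.    ]
157 [0.4162 0.2803 0.042 ] [0.4192 0.2749 0.    ]
211 [0.4249 0.223  0.042 ] [0.4292 0.209  0.    ]
```

>>> {"method": "arm_command", "body": {
  "delta_pos": [
    [0.64,0.12,-0.02],
    [0.64,0.12,-0.02],
    [0.64,0.12,-0.02],
    [0.64,0.1,-0.02],
    [0.64,0.1,-0.02],
    [0.64,0.1,-0.02],
    [0,0,0]
  ],
  "rotation": [
    [-0.01,0,0.01],
    [-0.01,0,0.01],
    [-0.01,0,0.01],
    [-0.01,0,0.01],
    [-0.01,0,0.01],
    [-0.01,0,0.01],
    [0,0,0]
  ]
}}

```text
clock: 10.0
position: [0.4297, 0.2512, 0.0743]
tool_rot: [0.98, 1.566, -0.45]
force: [-0.2, 1.2, 0.7]
grip_width: 0.0855
```

```bash
python3 -c "
from h import *
plan([.4232,.2538,.024],8,n=1)"
```

```text
now [0.4297 0.2512 0.0743] jaw yaw 8.0 tool x [ 0.005 -0.002 -1.   ] t 10.0 w 0.0855 F [-0.2  1.2  0.7] q [-0.92  0.63  0.36  2.07 -0.44  0.5  -0.1 ]
target [0.4232 0.2538 0.024 ] rot deg 0.29 rows 1
[[1.67, -0.21, -0.12]]
[[0.0, 0.03, -0.04]]
```

>>> {"method": "arm_command", "body": {
  "delta_pos": [
    [0,-0.21,-0.13],
    [0.5,0,0],
    [0.5,0,0],
    [0.4,0,0],
    [0,0,0]
  ],
  "rotation": [
    [0,0.03,-0.04],
    [0,0,0],
    [0,0,0],
    [0,0,0],
    [0,0,0]
  ]
}}

```text
clock: 10.5
position: [0.4233, 0.2543, 0.0342]
tool_rot: [2.56, 1.568, 1.128]
force: [-0.4, -0.2, 0.9]
grip_width: 0.085
```

```bash
python3 -c "
from h import *
plan([.4232,.2538,.022],8,n=1)"
```

```text
now [0.4233 0.2543 0.0342] jaw yaw 8.0 tool x [ 0.001  0.003 -1.   ] t 10.5 w 0.085 F [-0.4 -0.2  0.9] q [-0.88  0.7   0.29  2.09 -0.48  0.41 -0.06]
target [0.4232 0.2538 0.022 ] rot deg 0.17 rows 1
[[0.41, -0.01, 0.02]]
[[-0.01, -0.02, -0.02]]
```

>>> {"method": "arm_command", "body": {
  "delta_pos": [
    [0.41,0,0.02],
    [0,0,0],
    [0,0,0],
    [0,0,0],
    [0,0,0],
    [0,0,0],
    [0,0,0]
  ],
  "rotation": [
    [0,0,0],
    [0,0,0],
    [0,0,0],
    [0,0,0],
    [0,0,0],
    [0,0,0],
    [0,0,0]
  ],
  "gripper": 1
}}

```text
clock: 11.2
position: [0.4241, 0.2543, 0.0231]
tool_rot: [2.374, 1.566, 0.942]
force: [0.6, -0.6, -0.9]
grip_width: 0.0393
```

>>> {"method": "arm_command", "body": {
  "delta_pos": [
    [-0.4,0,0],
    [-0.7,0,0],
    [-0.9,0,0],
    [-0.9,0,0],
    [-0.9,0,0],
    [0,0,0]
  ],
  "rotation": [
    [0,0,0],
    [0,0,0],
    [0,0,0],
    [0,0,0],
    [0,0,0],
    [0,0,0]
  ]
}}

```text
clock: 11.8
position: [0.4233, 0.2529, 0.1448]
tool_rot: [2.59, 1.566, 1.156]
force: [-0.0, -0.6, -2.1]
grip_width: 0.0393
```

```bash
python3 -c "
from h import *
plan([.616,-.001,.14],8)"
```

```text
now [0.4233 0.2529 0.1448] jaw yaw 7.9 tool x [ 0.002  0.004 -1.   ] t 11.8 w 0.0393 F [-0.  -0.6 -2.1] q [-1.    0.51  0.46  2.05 -0.36  0.66 -0.16]
target [ 0.616 -0.001  0.14 ] rot deg 0.29 rows 12
[[0.01, 0.43, 0.77], [0.01, 0.43, 0.77], [0.01, 0.43, 0.77], [0.01, 0.43, 0.77], [0.01, 0.43, 0.77], [0.01, 0.43, 0.77], [0.01, 0.43, 0.77], [0.01, 0.43, 0.77], [0.01, 0.43, 0.77], [0.01, 0.43, 0.77], [0.01, 0.43, 0.77], [0.01, 0.43, 0.77]]
[[-0.0, -0.0, -0.0], [-0.0, -0.0, -0.0], [-0.0, -0.0, -0.0], [-0.0, -0.0, -0.0], [-0.0, -0.0, -0.0], [-0.0, -0.0, -0.0], [-0.0, -0.0, -0.0], [-0.0, -0.0, -0.0], [-0.0, -0.0, -0.0], [-0.0, -0.0, -0.0], [-0.0, -0.0, -0.0], [-0.0, -0.0, -0.0]]
```

>>> {"method": "arm_command", "body": {
  "delta_pos": [
    [0,0.43,0.77],
    [0,0.43,0.77],
    [0,0.43,0.77],
    [0,0.43,0.77],
    [0,0.43,0.77],
    [0,0.43,0.77],
    [0,0.43,0.77],
    [0,0.43,0.77],
    [0,0.43,0.77],
    [0,0.43,0.77]
  ],
  "rotation": [
    [0,0,0],
    [0,0,0],
    [0,0,0],
    [0,0,0],
    [0,0,0],
    [0,0,0],
    [0,0,0],
    [0,0,0],
    [0,0,0],
    [0,0,0]
  ]
}}

```text
clock: 12.8
position: [0.5851, 0.0377, 0.1462]
tool_rot: [3.032, 1.563, 1.606]
force: [-0.2, 0.5, -0.9]
grip_width: 0.0396
```

```bash
python3 -c "
from h import *
plan([.6155,-.001,.06],8,n=4)"
```

```text
now [0.5851 0.0377 0.1462] jaw yaw 8.3 tool x [-0.     0.008 -1.   ] t 12.8 w 0.0396 F [-0.2  0.5 -0.9] q [-0.45  0.63  0.43  1.81 -0.36  0.78  0.31]
target [ 0.6155 -0.001   0.06  ] rot deg 0.52 rows 4
[[0.72, 0.2, 0.36], [0.72, 0.2, 0.36], [0.72, 0.2, 0.36], [0.72, 0.21, 0.36]]
[[0.01, -0.02, -0.0], [0.01, -0.02, -0.0], [0.01, -0.02, -0.0], [0.01, -0.02, -0.0]]
```

>>> {"method": "arm_command", "body": {
  "delta_pos": [
    [0,0.4,0.68],
    [0.7,0.4,0.68],
    [0.8,0,0],
    [0.8,0,0],
    [0.4,0,0],
    [0,0,0]
  ],
  "rotation": [
    [0.04,-0.05,0],
    [0,0,0],
    [0,0,0],
    [0,0,0],
    [0,0,0],
    [0,0,0]
  ]
}}

```text
clock: 13.4
position: [0.6165, -0.0057, 0.0634]
tool_rot: [2.009, 1.57, 0.572]
force: [-0.3, -0.4, -0.8]
grip_width: 0.0394
```

```bash
python3 -c "
from h import *
plan([.616,-.001,.041],8,n=1)"
```

```text
now [ 0.6165 -0.0057  0.0634] jaw yaw 7.7 tool x [ 0.001  0.001 -1.   ] t 13.4 w 0.0394 F [-0.3 -0.4 -0.8] q [-0.33  0.78  0.37  1.76 -0.42  0.67  0.4 ]
target [ 0.616 -0.001  0.041] rot deg 0.31 rows 1
[[0.75, 0.0, -0.16]]
[[-0.05, -0.01, -0.01]]
```

>>> {"method": "arm_command", "body": {
  "delta_pos": [
    [0.4,0,-0.16],
    [0.33,0,0],
    [0,0,0]
  ],
  "rotation": [
    [0,0,0],
    [0,0,0],
    [0,0,0]
  ]
}}

```text
clock: 13.7
position: [0.6166, 0.0003, 0.0417]
tool_rot: [1.807, 1.568, 0.372]
force: [0.4, 0.2, -0.7]
grip_width: 0.0399
```

```bash
python3 -c "
from h import *
plan([.616,-.001,.037],8,n=1)"
```

```text
now [6.166e-01 3.000e-04 4.170e-02] jaw yaw 7.8 tool x [ 0.003  0.001 -1.   ] t 13.7 w 0.0399 F [ 0.4  0.2 -0.7] q [-0.33  0.81  0.35  1.77 -0.43  0.64  0.41]
target [ 0.616 -0.001  0.037] rot deg 0.3 rows 1
[[0.16, -0.02, 0.04]]
[[-0.04, -0.01, -0.03]]
```

Next I'll creep down to contact. Last time, steps of about 1.5 mm gave 34 N, so these are smaller.

>>> {"method": "arm_command", "body": {
  "delta_pos": [
    [0.1,-0.02,0.03],
    [0.04,0,0]
  ],
  "rotation": [
    [0,0,0],
    [0,0,0]
  ]
}}

```text
clock: 13.9
position: [0.6164, -0.0004, 0.0379]
tool_rot: [1.758, 1.567, 0.323]
force: [1.0, 0.3, -0.8]
grip_width: 0.0394
```

>>> {"method": "arm_command", "body": {
  "delta_pos": [
    [0.04,0,0]
  ],
  "rotation": [
    [0,0,0]
  ]
}}

```text
clock: 14.0
position: [0.6167, -0.0005, 0.037]
tool_rot: [1.723, 1.566, 0.288]
force: [0.1, 0.3, -1.0]
grip_width: 0.0397
```

>>> {"method": "arm_command", "body": {
  "delta_pos": [
    [0.02,0,0],
    [0,0,0]
  ],
  "rotation": [
    [0,0,0],
    [0,0,0]
  ]
}}

```text
clock: 14.2
position: [0.6168, -0.0005, 0.0366]
tool_rot: [1.713, 1.566, 0.278]
force: [-0.8, 0.1, -1.7]
grip_width: 0.0398
```

>>> {"method": "arm_command", "body": {
  "delta_pos": [
    [0,0,0],
    [0,0,0],
    [0,0,0],
    [-0.5,0,0],
    [-0.9,0,0],
    [-1,0,0],
    [-1,0,0],
    [-1,0,0],
    [-1,0,0],
    [0,0,0]
  ],
  "rotation": [
    [0,0,0],
    [0,0,0],
    [0,0,0],
    [0,0,0],
    [0,0,0],
    [0,0,0],
    [0,0,0],
    [0,0,0],
    [0,0,0],
    [0,0,0]
  ],
  "gripper": -1
}}

```text
clock: 15.2
position: [0.6158, -0.0019, 0.2116]
tool_rot: [1.632, 1.563, 0.195]
force: [-0.5, -1.7, -0.6]
grip_width: 0.0852
```

```bash
python3 - <<'E'
from h import *
p=optics.camera_params('wrist'); im=optics.grab_frame('wrist'); cv2.imwrite('pics/w5.png',im[:,:,::-1])
h=cv2.cvtColor(im,cv2.COLOR_RGB2HSV); print('base');meas(p,im,(.616,0,.014),.014,half=75,mask=h[:,:,1]>80)
print(np.asarray(p['origin']).round(3),proj(p,(.616,0,.056)).round())
plan([.42,.085,.19],8)
E
```

```text
base
centre [0.6167 0.0047] size [0.0989 0.0909] long 7.6 bbox px (275, 133, 83, 76)
[0.605 0.066 0.34 ] [315. 184.]
now [ 0.6152 -0.0017  0.2098] jaw yaw 7.7 tool x [ 0.005  0.001 -1.   ] t 15.25 w 0.0854 F [ 0.3  0.9 -0.4] q [-0.41  0.59  0.48  1.69 -0.32  0.94  0.32]
target [0.42  0.085 0.19 ] rot deg 0.46 rows 8
[[0.08, -0.76, -0.47], [0.08, -0.76, -0.47], [0.08, -0.76, -0.47], [0.08, -0.76, -0.47], [0.08, -0.76, -0.47], [0.08, -0.76, -0.47], [0.08, -0.76, -0.47], [0.08, -0.76, -0.47]]
[[-0.01, -0.0, -0.01], [-0.01, -0.0, -0.01], [-0.01, -0.0, -0.01], [-0.01, -0.0, -0.01], [-0.01, -0.0, -0.01], [-0.01, -0.0, -0.01], [-0.01, -0.0, -0.01], [-0.01, -0.0, -0.01]]
```

View pics/w5.png

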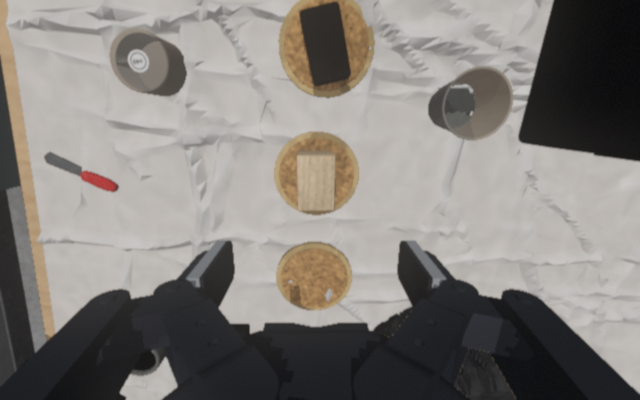

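The wood block's top face is centred near (316,183), against an expected (315,184), so it sits on the middle base's centre. On to the cap at (138,60).

>>> {"method": "arm_command", "body": {
  "delta_pos": [
    [0.08,-0.76,-0.47],
    [0.08,-0.76,-0.47],
    [0.08,-0.76,-0.47],
    [0.08,-0.76,-0.47],
    [0.08,-0.76,-0.47],
    [0.08,-0.76,-0.47],
    [0.08,-0.76,-0.47],
    [0.05,-0.6,-0.4],
    [0,0,0]
  ],
  "rotation": [
    [0,0,0],
    [0,0,0],
    [0,0,0],
    [0,0,0],
    [0,0,0],
    [0,0,0],
    [0,0,0],
    [0,0,0],
    [0,0,0]
  ]
}}

```text
clock: 16.15
position: [0.4128, 0.0858, 0.1878]
tool_rot: [-1.547, 1.57, -2.985]
force: [0.5, -0.1, -0.3]
grip_width: 0.0855
```

```bash
python3 - <<'E'
from h import *
p=optics.camera_params('wrist'); im=optics.grab_frame('wrist'); cv2.imwrite('pics/w6.png',im[:,:,::-1])
g=cv2.cvtColor(im,cv2.COLOR_RGB2GRAY)
u=proj(p,(.428,.095,.046)).astype(int); print(u,np.asarray(p['origin']).round(3))
meas(p,im,(.428,.095,.046),.046,half=70,mask=g<165)
print(g[u[1],u[0]-60:u[0]+61:4].tolist()); print(g[u[1]-60:u[1]+61:4,u[0]].tolist())
c=im[max(u[1]-75,0):u[1]+75,u[0]-100:u[0]+100,::-1]; cv2.imwrite('pics/c6.png',cv2.resize(c,None,fx=3,fy=3)); print(u[0]-100,max(u[1]-75,0))
plan([.428,.095,.08],8,n=6)
E
```

```text
[332 181] [0.404 0.154 0.316]
centre [0.4294 0.0991] size [0.0562 0.059 ] long 97.7 bbox px (306, 148, 57, 59)
[202, 203, 204, 201, 200, 198, 195, 191, 189, 142, 144, 144, 143, 164, 186, 170, 162, 204, 197, 139, 139, 128, 144, 189, 189, 191, 193, 193, 192, 191, 190]
[209, 208, 214, 215, 205, 153, 196, 117, 144, 145, 144, 145, 143, 195, 212, 170, 209, 200, 141, 123, 121, 141, 203, 206, 209, 213, 213, 182, 206, 214, 193]
232 106
now [0.4141 0.0854 0.188 ] jaw yaw 7.6 tool x [ 0. -0. -1.] t 16.2 w 0.0854 F [ 0.1 -0.6  0.2] q [-0.75  0.33  0.51  2.18 -0.25  0.68  0.06]
target [0.428 0.095 0.08 ] rot deg 0.41 rows 6
[[0.6, 0.08, -0.04], [0.6, 0.08, -0.04], [0.6, 0.08, -0.04], [0.6, 0.08, -0.04], [0.6, 0.08, -0.04], [0.6, 0.08, -0.04]]
[[-0.01, 0.0, -0.0], [-0.01, 0.0, -0.0], [-0.01, 0.0, -0.0], [-0.01, 0.0, -0.0], [-0.01, 0.0, -0.0], [-0.01, 0.0, -0.0]]
```

View pics/c6.png

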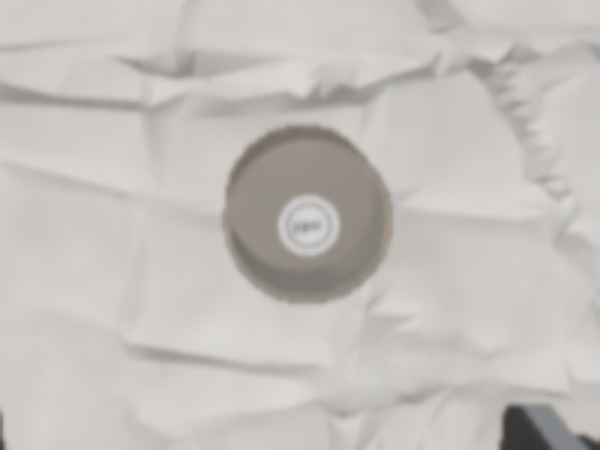

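```bash
python3 - <<'E'
from h import *
p=optics.camera_params('wrist')
for u in ((334.7,181.3),(334.7,179)): print(ray(p,u,.046).round(4))
a=ray(p,(306.7,179),.046);b=ray(p,(362.7,179),.046);print(np.linalg.norm(a-b))
E
```

```text
[0.4319 0.0953 0.046 ]
[0.4315 0.0976 0.046 ]
0.055974180344092794
```

>>> {"method": "arm_command", "body": {
  "delta_pos": [
    [0,0.55,-0.35],
    [0.6,0,0],
    [0.75,0,0],
    [0.75,0,0],
    [0.75,0,0],
    [0.75,0,0],
    [0.4,0,0],
    [0,0,0]
  ],
  "rotation": [
    [-0.03,0,0],
    [0,0,0],
    [0,0,0],
    [0,0,0],
    [0,0,0],
    [0,0,0],
    [0,0,0],
    [0,0,0]
  ]
}}

```text
clock: 17.0
position: [0.4351, 0.0959, 0.063]
tool_rot: [1.343, 1.567, -0.095]
force: [0.3, -0.5, 0.1]
grip_width: 0.0853
```

```bash
python3 -c "
from h import *
plan([.430,.097,.032],8,n=1)"
```

```text
now [0.4351 0.0959 0.063 ] jaw yaw 7.6 tool x [ 0.004 -0.    -1.   ] t 17.0 w 0.0853 F [ 0.3 -0.5  0.1] q [-0.58  0.6   0.3   2.21 -0.45  0.39  0.22]
target [0.43  0.097 0.032] rot deg 0.46 rows 1
[[1.03, -0.17, -0.06]]
[[-0.07, 0.01, -0.03]]
```

>>> {"method": "arm_command", "body": {
  "delta_pos": [
    [0,-0.17,-0.06],
    [0.5,0,0],
    [0.5,0,0],
    [0,0,0]
  ],
  "rotation": [
    [0,0,0],
    [0,0,0],
    [0,0,0],
    [0,0,0]
  ]
}}

```text
clock: 17.4
position: [0.4311, 0.0967, 0.0343]
tool_rot: [1.483, 1.564, 0.044]
force: [-0.9, -1.0, 0.5]
grip_width: 0.0852
```

```bash
python3 -c "
from h import *
plan([.430,.097,.030],8,n=1)"
```

```text
now [0.4311 0.0967 0.0343] jaw yaw 7.5 tool x [ 0.006  0.    -1.   ] t 17.4 w 0.0852 F [-0.9 -1.   0.5] q [-0.54  0.65  0.24  2.22 -0.48  0.31  0.25]
target [0.43  0.097 0.03 ] rot deg 0.61 rows 1
[[0.14, -0.03, -0.01]]
[[-0.08, 0.01, -0.06]]
```

>>> {"method": "arm_command", "body": {
  "delta_pos": [
    [0.14,-0.03,0],
    [0,0,0],
    [0,0,0],
    [0,0,0],
    [0,0,0],
    [0,0,0]
  ],
  "rotation": [
    [0,0,-0.06],
    [0,0,0],
    [0,0,0],
    [0,0,0],
    [0,0,0],
    [0,0,0]
  ],
  "gripper": 1
}}

```text
clock: 18.0
position: [0.4313, 0.0971, 0.0333]
tool_rot: [1.664, 1.568, 0.225]
force: [0.4, 0.5, 0.2]
grip_width: 0.0562
```

>>> {"method": "arm_command", "body": {
  "delta_pos": [
    [-0.4,0,0],
    [-0.7,0,0],
    [-1,0,0],
    [-1,0,0],
    [-1,0,0],
    [-0.5,0,0],
    [0,0,0]
  ],
  "rotation": [
    [0,0,0],
    [0,0,0],
    [0,0,0],
    [0,0,0],
    [0,0,0],
    [0,0,0],
    [0,0,0]
  ]
}}

```text
clock: 18.7
position: [0.4297, 0.0959, 0.1808]
tool_rot: [2.379, 1.568, 0.937]
force: [-0.3, 0.8, -0.3]
grip_width: 0.0565
```

```bash
python3 -c "
from h import *
plan([.6165,-.0005,.165],8)"
```

```text
now [0.4297 0.0959 0.1808] jaw yaw 7.4 tool x [ 0.001  0.002 -1.   ] t 18.7 w 0.0565 F [-0.3  0.8 -0.3] q [-0.76  0.37  0.51  2.15 -0.29  0.68  0.08]
target [ 6.165e-01 -5.000e-04  1.650e-01] rot deg 0.64 rows 8
[[0.07, 0.72, 0.5], [0.07, 0.72, 0.5], [0.07, 0.72, 0.5], [0.07, 0.72, 0.5], [0.07, 0.72, 0.5], [0.07, 0.72, 0.5], [0.07, 0.72, 0.5], [0.07, 0.72, 0.51]]
[[-0.01, -0.0, -0.0], [-0.01, -0.0, -0.0], [-0.01, -0.0, -0.0], [-0.01, -0.0, -0.0], [-0.01, -0.0, -0.0], [-0.01, -0.0, -0.0], [-0.01, -0.0, -0.0], [-0.01, -0.0, -0.0]]
```

>>> {"method": "arm_command", "body": {
  "delta_pos": [
    [0,0.72,0.5],
    [0.07,0.72,0.5],
    [0.07,0.72,0.5],
    [0.07,0.72,0.5],
    [0.07,0.72,0.5],
    [0.07,0.72,0.5],
    [0.07,0.72,0.5],
    [0.07,0.65,0.45],
    [0,0,0]
  ],
  "rotation": [
    [-0.1,0,0],
    [0,0,0],
    [0,0,0],
    [0,0,0],
    [0,0,0],
    [0,0,0],
    [0,0,0],
    [0,0,0],
    [0,0,0]
  ]
}}

```text
clock: 19.6
position: [0.6185, -0.001, 0.1627]
tool_rot: [-2.465, 1.565, 2.39]
force: [-0.6, 0.1, -0.7]
grip_width: 0.0564
```

```bash
python3 -c "
from h import *
plan([.6165,-.0005,.098],8,n=3)"
```

```text
now [ 0.6185 -0.001   0.1627] jaw yaw 8.1 tool x [-0.005  0.004 -1.   ] t 19.6 w 0.0564 F [-0.6  0.1 -0.7] q [-0.39  0.66  0.45  1.71 -0.36  0.87  0.36]
target [ 6.165e-01 -5.000e-04  9.800e-02] rot deg 0.38 rows 3
[[0.72, -0.02, -0.01], [0.72, -0.02, -0.01], [0.72, -0.02, -0.01]]
[[0.01, -0.02, 0.01], [0.01, -0.02, 0.01], [0.01, -0.02, 0.01]]
```

>>> {"method": "arm_command", "body": {
  "delta_pos": [
    [0.65,-0.02,-0.01],
    [0.65,-0.02,-0.01],
    [0.6,-0.02,-0.01],
    [0,0,0]
  ],
  "rotation": [
    [0,-0.02,0.01],
    [0,-0.02,0.01],
    [0,-0.02,0.01],
    [0,0,0]
  ]
}}

```text
clock: 20.0
position: [0.6141, -0.0006, 0.1023]
tool_rot: [-1.323, 1.567, -2.753]
force: [-0.9, -0.5, -0.7]
grip_width: 0.0562
```

```bash
python3 -c "
from h import *
plan([.6167,-.0005,.093],8,n=1)"
```

```text
now [ 6.141e-01 -6.000e-04  1.023e-01] jaw yaw 8.1 tool x [-0.004 -0.002 -1.   ] t 20.0 w 0.0562 F [-0.9 -0.5 -0.7] q [-0.37  0.73  0.41  1.75 -0.4   0.75  0.39]
target [ 6.167e-01 -5.000e-04  9.300e-02] rot deg 0.25 rows 1
[[0.31, 0.09, 0.01]]
[[0.01, 0.01, 0.04]]
```

>>> {"method": "arm_command", "body": {
  "delta_pos": [
    [0.31,0.09,0],
    [0,0,0]
  ],
  "rotation": [
    [0,0,0.04],
    [0,0,0]
  ]
}}

```text
clock: 20.2
position: [0.6166, 0.0001, 0.093]
tool_rot: [0.149, 1.57, -1.281]
force: [-0.2, -0.6, -0.7]
grip_width: 0.0563
```

>>> {"method": "arm_command", "body": {
  "delta_pos": [
    [0.04,0,0],
    [0.04,0,0],
    [0,0,0]
  ],
  "rotation": [
    [0,0,0],
    [0,0,0],
    [0,0,0]
  ]
}}

```text
clock: 20.5
position: [0.6173, 0.0001, 0.092]
tool_rot: [1.215, 1.569, -0.216]
force: [-0.2, -1.5, -1.2]
grip_width: 0.056
```

>>> {"method": "arm_command", "body": {
  "delta_pos": [
    [0.05,0,0],
    [0,0,0]
  ],
  "rotation": [
    [0,0,0],
    [0,0,0]
  ]
}}

```text
clock: 20.7
position: [0.6176, 0.0001, 0.0909]
tool_rot: [1.326, 1.568, -0.104]
force: [-0.1, 0.1, -0.4]
grip_width: 0.0565
```

>>> {"method": "arm_command", "body": {
  "delta_pos": [
    [0.05,0,0],
    [0,0,0]
  ],
  "rotation": [
    [0,0,0],
    [0,0,0]
  ]
}}

```text
clock: 20.9
position: [0.6177, 0.0001, 0.0895]
tool_rot: [1.347, 1.568, -0.083]
force: [0.3, 0.4, -1.0]
grip_width: 0.0561
```

>>> {"method": "arm_command", "body": {
  "delta_pos": [
    [0.04,0,0.01],
    [0,0,0]
  ],
  "rotation": [
    [0,0,0],
    [0,0,0]
  ]
}}

```text
clock: 21.1
position: [0.6177, -0.0002, 0.0882]
tool_rot: [1.352, 1.568, -0.079]
force: [-0.2, 0.1, -0.6]
grip_width: 0.0562
```

>>> {"method": "arm_command", "body": {
  "delta_pos": [
    [0.03,-0.02,0],
    [0,0,0]
  ],
  "rotation": [
    [0,0,0],
    [0,0,0]
  ]
}}

```text
clock: 21.3
position: [0.6179, -0.0003, 0.0881]
tool_rot: [1.441, 1.566, 0.011]
force: [0.6, 0.2, -1.3]
grip_width: 0.0563
```

>>> {"method": "arm_command", "body": {
  "delta_pos": [
    [0.04,-0.03,0],
    [0,0,0]
  ],
  "rotation": [
    [0,0,0],
    [0,0,0]
  ]
}}

```text
clock: 21.5
position: [0.618, -0.0004, 0.0882]
tool_rot: [1.499, 1.563, 0.069]
force: [0.2, -1.0, -0.5]
grip_width: 0.0563
```

>>> {"method": "arm_command", "body": {
  "delta_pos": [
    [0.04,0,0],
    [0,0,0]
  ],
  "rotation": [
    [0,0,0],
    [0,0,0]
  ]
}}

```text
clock: 21.7
position: [0.6182, -0.0004, 0.0881]
tool_rot: [1.561, 1.562, 0.13]
force: [-0.6, -0.5, 0.6]
grip_width: 0.056
```

>>> {"method": "arm_command", "body": {
  "delta_pos": [
    [0.07,-0.04,0],
    [0,0,0]
  ],
  "rotation": [
    [0,0,-0.09],
    [0,0,0]
  ]
}}

```text
clock: 21.9
position: [0.6189, -0.0005, 0.0882]
tool_rot: [1.597, 1.568, 0.167]
force: [0.1, 0.0, -1.7]
grip_width: 0.0563
```

```bash
python3 - <<'E'
from h import *
s=optics.grab_frame('scene'); p=optics.camera_params('scene'); u=proj(p,(.617,0,.06)).astype(int); print(u)
cv2.imwrite('pics/s7.png',cv2.resize(s[u[1]-50:u[1]+50,u[0]-65:u[0]+65,::-1],None,fx=6,fy=6,interpolation=cv2.INTER_CUBIC))
plan([.6165,-.0005,.086],8,n=1)
E
```

```text
[351 191]
now [ 6.189e-01 -5.000e-04  8.810e-02] jaw yaw 8.0 tool x [ 0.003  0.    -1.   ] t 21.95 w 0.0563 F [ 0.1  0.5 -0. ] q [-0.36  0.75  0.4   1.75 -0.41  0.72  0.4 ]
target [ 6.165e-01 -5.000e-04  8.600e-02] rot deg 0.19 rows 1
[[0.07, -0.08, -0.01]]
[[0.01, 0.0, -0.03]]
```

View pics/s7.png

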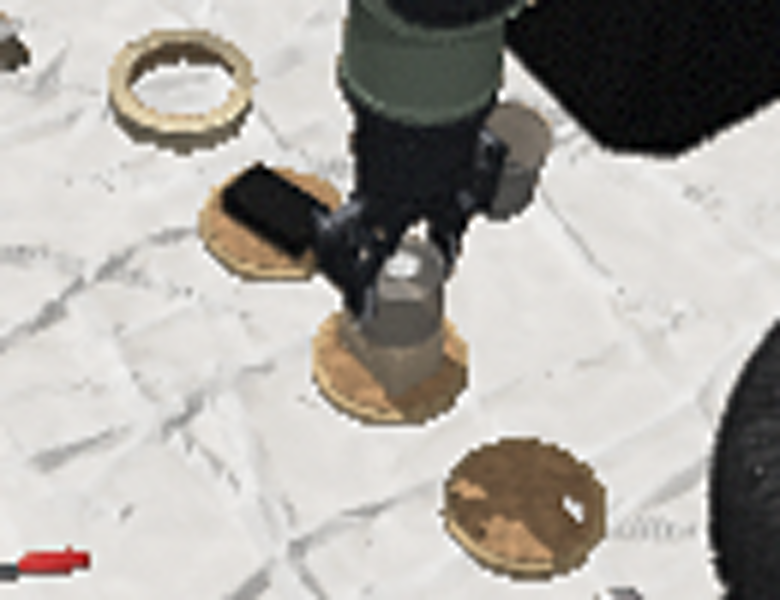

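The cap appears seated on the wood in the picture at (405,300). I'll lift slightly, correct x, and lower it again.

>>> {"method": "arm_command", "body": {
  "delta_pos": [
    [-0.08,-0.1,0],
    [0,0,0]
  ],
  "rotation": [
    [0,0,0],
    [0,0,0]
  ]
}}

```text
clock: 22.15
position: [0.6153, -0.001, 0.0901]
tool_rot: [1.513, 1.568, 0.083]
force: [-0.4, -1.2, -0.3]
grip_width: 0.0566
```

>>> {"method": "arm_command", "body": {
  "delta_pos": [
    [0.04,0,0],
    [0.04,0,0]
  ],
  "rotation": [
    [0,0,0],
    [0,0,0]
  ]
}}

```text
clock: 22.35
position: [0.6151, -0.0011, 0.0877]
tool_rot: [1.547, 1.569, 0.117]
force: [-8.3, 0.6, 29.1]
grip_width: 0.0565
```

>>> {"method": "arm_command", "body": {
  "delta_pos": [
    [0.06,0,0]
  ],
  "rotation": [
    [0,0,0]
  ]
}}

```text
clock: 22.45
position: [0.6153, -0.0012, 0.0875]
tool_rot: [1.818, 1.568, 0.387]
force: [-18.6, 3.0, 58.2]
grip_width: 0.0561
```

>>> {"method": "arm_command", "body": {
  "delta_pos": [
    [-0.06,0.03,0],
    [0,0,0]
  ],
  "rotation": [
    [0,0,0],
    [0,0,0]
  ]
}}

```text
clock: 22.65
position: [0.6163, -0.0011, 0.0899]
tool_rot: [1.863, 1.567, 0.432]
force: [-0.3, 0.8, -0.4]
grip_width: 0.056
```

>>> {"method": "arm_command", "body": {
  "delta_pos": [
    [0,0,0]
  ],
  "rotation": [
    [0,0,0]
  ]
}}

```text
clock: 22.75
position: [0.6161, -0.0011, 0.0896]
tool_rot: [1.883, 1.568, 0.452]
force: [-0.4, -0.4, 0.3]
grip_width: 0.0559
```

Now lower by about 1.5 mm to just touching, then release.

>>> {"method": "arm_command", "body": {
  "delta_pos": [
    [0.05,0,0],
    [0,0,0]
  ],
  "rotation": [
    [0,0,0],
    [0,0,0]
  ]
}}

```text
clock: 22.95
position: [0.6161, -0.0011, 0.0879]
tool_rot: [1.901, 1.568, 0.47]
force: [-2.0, 0.1, 9.4]
grip_width: 0.0564
```

>>> {"method": "arm_command", "body": {
  "delta_pos": [
    [0,0,0],
    [0,0,0],
    [0,0,0],
    [-0.3,0,0],
    [-0.7,0,0],
    [-1,0,0],
    [-1,0,0],
    [-1,0,0],
    [-0.8,0,0],
    [0,0,0]
  ],
  "rotation": [
    [0,0,0],
    [0,0,0],
    [0,0,0],
    [0,0,0],
    [0,0,0],
    [0,0,0],
    [0,0,0],
    [0,0,0],
    [0,0,0],
    [0,0,0]
  ],
  "gripper": -1
}}

```text
clock: 23.95
position: [0.6149, -0.002, 0.2391]
tool_rot: [2.079, 1.57, 0.647]
force: [0.2, 0.1, -0.0]
grip_width: 0.0855
```

```bash
python3 - <<'E'
from h import *
p=optics.camera_params('wrist'); im=optics.grab_frame('wrist'); cv2.imwrite('pics/w8.png',im[:,:,::-1])
for X in ((.6165,-.0005,.102),(.6165,-.0005,.056),(.411,-.266,.049)): print(proj(p,X).round())
plan([.42,-.25,.20],8)
E
```

```text
[318. 189.]
[317. 179.]
[146. 341.]
now [ 0.6144 -0.0018  0.2376] jaw yaw 8.0 tool x [-0.001  0.    -1.   ] t 24.0 w 0.0854 F [ 0.9 -0.2 -0.4] q [-0.43  0.56  0.51  1.66 -0.31  1.    0.32]
target [ 0.42 -0.25  0.2 ] rot deg 0.07 rows 12
[[0.1, -0.63, 0.61], [0.1, -0.63, 0.61], [0.1, -0.63, 0.61], [0.1, -0.63, 0.61], [0.1, -0.63, 0.61], [0.1, -0.63, 0.61], [0.1, -0.63, 0.61], [0.1, -0.63, 0.61], [0.1, -0.63, 0.61], [0.1, -0.63, 0.61], [0.1, -0.63, 0.61], [0.1, -0.63, 0.61]]
[[-0.0, -0.0, 0.0], [-0.0, -0.0, 0.0], [-0.0, -0.0, 0.0], [-0.0, -0.0, 0.0], [-0.0, -0.0, 0.0], [-0.0, -0.0, 0.0], [-0.0, -0.0, 0.0], [-0.0, -0.0, 0.0], [-0.0, -0.0, 0.0], [-0.0, -0.0, 0.0], [-0.0, -0.0, 0.0], [-0.0, -0.0, 0.0]]
```

View pics/w8.png

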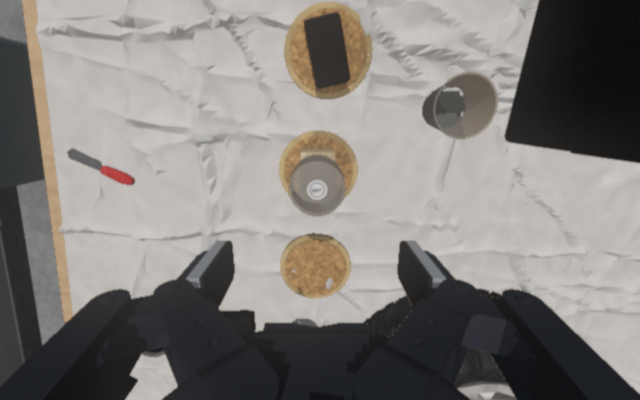

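Cap centred on the wood: its label is at (317,189), against an expected (318,189). Now the putty pot.

>>> {"method": "arm_command", "body": {
  "delta_pos": [
    [0.05,-0.63,0.61],
    [0.05,-0.63,0.61],
    [0.1,-0.63,0.61],
    [0.1,-0.63,0.61],
    [0.1,-0.63,0.61],
    [0.1,-0.63,0.61],
    [0.1,-0.63,0.61],
    [0.1,-0.63,0.61],
    [0.1,-0.63,0.61],
    [0.1,-0.63,0.61]
  ],
  "rotation": [
    [0,0,0],
    [0,0,0],
    [0,0,0],
    [0,0,0],
    [0,0,0],
    [0,0,0],
    [0,0,0],
    [0,0,0],
    [0,0,0],
    [0,0,0]
  ]
}}

```text
clock: 25.0
position: [0.4442, -0.2123, 0.2043]
tool_rot: [-1.895, 1.561, 2.963]
force: [0.7, -0.3, 0.0]
grip_width: 0.0856
```

```bash
python3 -c "
from h import *
plan([.408,-.275,.19],8,n=4)"
```

```text
now [ 0.4442 -0.2123  0.2043] jaw yaw 8.3 tool x [-0.01   0.002 -1.   ] t 25.0 w 0.0856 F [ 0.7 -0.3  0. ] q [-0.08  0.42  0.53  2.   -0.29  0.81  0.76]
target [ 0.408 -0.275  0.19 ] rot deg 0.66 rows 4
[[0.12, -0.37, 0.47], [0.12, -0.37, 0.47], [0.12, -0.37, 0.47], [0.12, -0.37, 0.47]]
[[0.01, -0.01, 0.02], [0.01, -0.01, 0.02], [0.01, -0.01, 0.02], [0.01, -0.01, 0.02]]
```

>>> {"method": "arm_command", "body": {
  "delta_pos": [
    [0.12,-0.37,0.47],
    [0.12,-0.37,0.47],
    [0.12,-0.37,0.47],
    [0.12,-0.3,0.4],
    [0,0,0]
  ],
  "rotation": [
    [0.01,-0.01,0.02],
    [0.01,-0.01,0.02],
    [0.01,-0.01,0.02],
    [0.01,-0.01,0.02],
    [0,0,0]
  ]
}}

```text
clock: 25.5
position: [0.4036, -0.276, 0.1869]
tool_rot: [-1.68, 1.565, -3.115]
force: [-0.1, 0.0, 0.6]
grip_width: 0.0855
```

```bash
python3 - <<'E'
from h import *
p=optics.camera_params('wrist'); im=optics.grab_frame('wrist'); 
g=cv2.cvtColor(im,cv2.COLOR_RGB2GRAY)
u=proj(p,(.411,-.267,.049)).astype(int); print(u,np.asarray(p['origin']).round(3))
meas(p,im,(.411,-.267,.049),.049,half=60,mask=g<150)
x0,y0=u[0]-100,max(u[1]-75,0); print(x0,y0)
cv2.imwrite('pics/c9.png',cv2.resize(im[y0:y0+150,x0:x0+200,::-1],None,fx=3,fy=3))
E
```

```text
[325 181] [ 0.395 -0.208  0.315]
centre [ 0.4122 -0.2664] size [0.0566 0.0616] long 98.0 bbox px (298, 150, 58, 62)
225 106
```

View pics/c9.png

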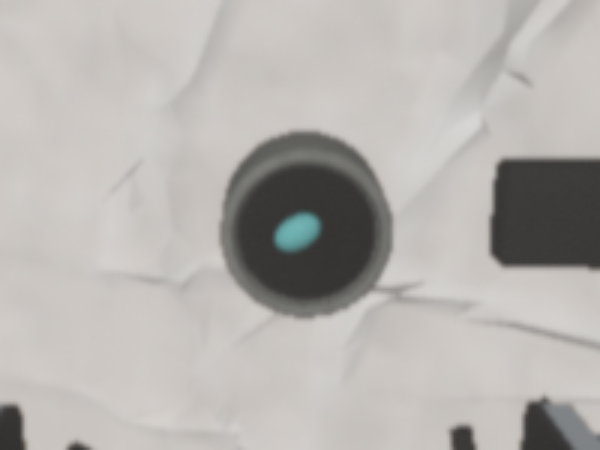

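It's a grey turned pot with a teal blob. The top ring is centred at crop (306,231), which is image (327,183).

```bash
python3 - <<'E'
from h import *
p=optics.camera_params('wrist'); X=ray(p,(327,183),.049); print(X.round(4), np.linalg.norm(ray(p,(299,183),.049)-ray(p,(355.5,183),.049)).round(4))
plan([X[0],X[1],.08],8,n=5)
E
```

```text
[ 0.4135 -0.267   0.049 ] 0.0559
now [ 0.4043 -0.2751  0.187 ] jaw yaw 7.8 tool x [-0.006  0.    -1.   ] t 25.55 w 0.0854 F [-0.2  0.7 -0.1] q [ 0.08  0.44  0.52  2.02 -0.31  0.76  0.92]
target [ 0.4135 -0.267   0.08  ] rot deg 0.38 rows 5
[[0.71, 0.07, -0.04], [0.71, 0.07, -0.04], [0.71, 0.07, -0.04], [0.71, 0.07, -0.04], [0.71, 0.07, -0.04]]
[[-0.01, -0.0, 0.01], [-0.01, -0.0, 0.01], [-0.01, -0.0, 0.01], [-0.01, -0.0, 0.01], [-0.01, -0.0, 0.01]]
```

>>> {"method": "arm_command", "body": {
  "delta_pos": [
    [0,0.32,-0.23],
    [0.6,0,0],
    [0.75,0,0],
    [0.75,0,0],
    [0.75,0,0],
    [0.75,0,0],
    [0.3,0,0],
    [0,0,0]
  ],
  "rotation": [
    [0,0,0.05],
    [0,0,0],
    [0,0,0],
    [0,0,0],
    [0,0,0],
    [0,0,0],
    [0,0,0],
    [0,0,0]
  ]
}}

```text
clock: 26.35
position: [0.422, -0.2556, 0.0659]
tool_rot: [2.318, 1.565, 0.896]
force: [0.3, -0.4, -0.5]
grip_width: 0.0856
```

```bash
python3 -c "
from h import *
plan([.4127,-.2668,.032],8,n=1)"
```

```text
now [ 0.422  -0.2556  0.0659] jaw yaw 8.5 tool x [ 0.004  0.004 -1.   ] t 26.35 w 0.0856 F [ 0.3 -0.4 -0.5] q [ 0.17  0.64  0.35  2.09 -0.47  0.49  1.02]
target [ 0.4127 -0.2668  0.032 ] rot deg 0.59 rows 1
[[1.13, -0.37, 0.33]]
[[0.08, -0.04, -0.04]]
```

>>> {"method": "arm_command", "body": {
  "delta_pos": [
    [0,-0.37,0.33],
    [0.5,0,0],
    [0.5,0,0],
    [0,0,0]
  ],
  "rotation": [
    [0.08,-0.04,-0.04],
    [0,0,0],
    [0,0,0],
    [0,0,0]
  ]
}}

```text
clock: 26.75
position: [0.4136, -0.2688, 0.0387]
tool_rot: [0.709, 1.566, -0.722]
force: [-0.0, 0.1, 1.2]
grip_width: 0.0857
```

```bash
python3 -c "
from h import *
plan([.4127,-.2668,.032],8,n=1)"
```

```text
now [ 0.4136 -0.2688  0.0387] jaw yaw 8.0 tool x [ 0.004 -0.003 -1.   ] t 26.75 w 0.0857 F [-0.   0.1  1.2] q [ 0.23  0.69  0.31  2.09 -0.49  0.42  1.06]
target [ 0.4127 -0.2668  0.032 ] rot deg 0.29 rows 1
[[0.22, -0.02, -0.07]]
[[0.0, 0.04, -0.03]]
```

>>> {"method": "arm_command", "body": {
  "delta_pos": [
    [0.22,-0.02,-0.07],
    [0,0,0],
    [0,0,0],
    [0,0,0],
    [0,0,0],
    [0,0,0]
  ],
  "rotation": [
    [0,0.04,-0.03],
    [0,0,0],
    [0,0,0],
    [0,0,0],
    [0,0,0],
    [0,0,0]
  ],
  "gripper": 1
}}

```text
clock: 27.35
position: [0.4136, -0.2679, 0.0351]
tool_rot: [1.042, 1.567, -0.39]
force: [-0.0, 0.4, -1.1]
grip_width: 0.0582
```

>>> {"method": "arm_command", "body": {
  "delta_pos": [
    [-0.4,0,0],
    [-0.7,0,0],
    [-1,0,0],
    [-1,0,0],
    [-0.8,0,0],
    [0,0,0]
  ],
  "rotation": [
    [0,0,0],
    [0,0,0],
    [0,0,0],
    [0,0,0],
    [0,0,0],
    [0,0,0]
  ]
}}

```text
clock: 27.95
position: [0.4122, -0.2679, 0.1598]
tool_rot: [1.276, 1.568, -0.158]
force: [-0.5, 0.6, -1.9]
grip_width: 0.0577
```

```bash
python3 -c "
from h import *
plan([.6305,-.142,.14],8)"
```

```text
now [ 0.4122 -0.2679  0.1598] jaw yaw 7.9 tool x [ 0.002 -0.    -1.   ] t 27.95 w 0.0577 F [-0.5  0.6 -1.9] q [ 0.08  0.48  0.5   2.05 -0.36  0.69  0.95]
target [ 0.6305 -0.142   0.14  ] rot deg 0.2 rows 9
[[0.08, 0.86, -0.35], [0.08, 0.86, -0.35], [0.07, 0.86, -0.35], [0.07, 0.86, -0.35], [0.07, 0.86, -0.35], [0.07, 0.87, -0.35], [0.07, 0.87, -0.35], [0.07, 0.87, -0.35], [0.07, 0.87, -0.35]]
[[-0.0, 0.0, -0.0], [-0.0, 0.0, -0.0], [-0.0, 0.0, -0.0], [-0.0, 0.0, -0.0], [-0.0, 0.0, -0.0], [-0.0, 0.0, -0.0], [-0.0, 0.0, -0.0], [-0.0, 0.0, -0.0], [-0.0, 0.0, -0.0]]
```

>>> {"method": "arm_command", "body": {
  "delta_pos": [
    [0,0.86,-0.35],
    [0.07,0.86,-0.35],
    [0.07,0.86,-0.35],
    [0.07,0.86,-0.35],
    [0.07,0.86,-0.35],
    [0.07,0.86,-0.35],
    [0.07,0.86,-0.35],
    [0.07,0.86,-0.35],
    [0,0.8,-0.3],
    [0,0,0]
  ],
  "rotation": [
    [0,0,0],
    [0,0,0],
    [0,0,0],
    [0,0,0],
    [0,0,0],
    [0,0,0],
    [0,0,0],
    [0,0,0],
    [0,0,0],
    [0,0,0]
  ]
}}

```text
clock: 28.95
position: [0.6336, -0.1383, 0.1462]
tool_rot: [2.343, 1.569, 0.907]
force: [-0.9, 0.0, -1.4]
grip_width: 0.0579
```

```bash
python3 -c "
from h import *
plan([.6307,-.143,.065],8,n=4)"
```

```text
now [ 0.6336 -0.1383  0.1462] jaw yaw 7.7 tool x [ 0.001  0.001 -1.   ] t 28.95 w 0.0579 F [-0.9  0.  -1.4] q [-0.18  0.73  0.48  1.64 -0.41  0.88  0.6 ]
target [ 0.6307 -0.143   0.065 ] rot deg 0.31 rows 4
[[0.68, -0.03, 0.04], [0.68, -0.03, 0.04], [0.68, -0.03, 0.04], [0.68, -0.03, 0.04]]
[[-0.01, -0.0, -0.0], [-0.01, -0.0, -0.0], [-0.01, -0.0, -0.0], [-0.01, -0.0, -0.0]]
```

>>> {"method": "arm_command", "body": {
  "delta_pos": [
    [0.5,-0.12,0.16],
    [0.7,0,0],
    [0.7,0,0],
    [0.7,0,0],
    [0,0,0]
  ],
  "rotation": [
    [-0.05,0,0],
    [0,0,0],
    [0,0,0],
    [0,0,0],
    [0,0,0]
  ]
}}

```text
clock: 29.45
position: [0.6258, -0.1465, 0.0622]
tool_rot: [-1.814, 1.568, 3.037]
force: [-1.2, -0.3, -1.0]
grip_width: 0.0579
```

```bash
python3 -c "
from h import *
plan([.6307,-.143,.051],8,n=1)"
```

```text
now [ 0.6258 -0.1465  0.0622] jaw yaw 7.9 tool x [-0.003  0.    -1.   ] t 29.45 w 0.0579 F [-1.2 -0.3 -1. ] q [-0.13  0.83  0.41  1.68 -0.46  0.73  0.66]
target [ 0.6307 -0.143   0.051 ] rot deg 0.2 rows 1
[[0.37, 0.18, -0.09]]
[[-0.01, -0.01, 0.03]]
```

>>> {"method": "arm_command", "body": {
  "delta_pos": [
    [0.36,0.18,-0.09],
    [0,0,0]
  ],
  "rotation": [
    [0,0,0.03],
    [0,0,0]
  ]
}}

```text
clock: 29.65
position: [0.6301, -0.144, 0.0508]
tool_rot: [-2.467, 1.57, 2.382]
force: [-0.9, 1.3, -0.5]
grip_width: 0.0579
```

>>> {"method": "arm_command", "body": {
  "delta_pos": [
    [0.03,0,0],
    [0,0,0]
  ],
  "rotation": [
    [0,0,0],
    [0,0,0]
  ]
}}

```text
clock: 29.85
position: [0.6305, -0.1444, 0.0509]
tool_rot: [1.579, 1.57, 0.145]
force: [-0.4, 0.1, -1.0]
grip_width: 0.0581
```

>>> {"method": "arm_command", "body": {
  "delta_pos": [
    [0.05,0,-0.05],
    [0,0,0]
  ],
  "rotation": [
    [0,0,0],
    [0,0,0]
  ]
}}

```text
clock: 30.05
position: [0.6308, -0.1429, 0.0503]
tool_rot: [1.395, 1.569, -0.039]
force: [0.4, -0.3, -1.5]
grip_width: 0.0578
```

>>> {"method": "arm_command", "body": {
  "delta_pos": [
    [0.05,0,0],
    [0,0,0]
  ],
  "rotation": [
    [0,0,0],
    [0,0,0]
  ]
}}

```text
clock: 30.25
position: [0.631, -0.1428, 0.0492]
tool_rot: [1.384, 1.568, -0.05]
force: [-0.7, -0.2, -1.1]
grip_width: 0.0579
```

>>> {"method": "arm_command", "body": {
  "delta_pos": [
    [0.04,0,0],
    [0,0,0]
  ],
  "rotation": [
    [0,0,0],
    [0,0,0]
  ]
}}

```text
clock: 30.45
position: [0.6311, -0.1429, 0.0481]
tool_rot: [1.364, 1.568, -0.07]
force: [-0.3, 0.4, -0.7]
grip_width: 0.0581
```

>>> {"method": "arm_command", "body": {
  "delta_pos": [
    [0.03,0,0],
    [0,0,0]
  ],
  "rotation": [
    [0,0,0],
    [0,0,0]
  ]
}}

```text
clock: 30.65
position: [0.6314, -0.143, 0.0481]
tool_rot: [1.444, 1.567, 0.01]
force: [0.5, 0.0, -0.8]
grip_width: 0.0579
```

>>> {"method": "arm_command", "body": {
  "delta_pos": [
    [0,0,0],
    [0,0,0],
    [0,0,0],
    [-0.3,0,0],
    [-0.7,0,0],
    [-1,0,0],
    [-1,0,0],
    [-1,0,0],
    [-1,0,0],
    [0,0,0]
  ],
  "rotation": [
    [0,0,0],
    [0,0,0],
    [0,0,0],
    [0,0,0],
    [0,0,0],
    [0,0,0],
    [0,0,0],
    [0,0,0],
    [0,0,0],
    [0,0,0]
  ],
  "gripper": -1
}}

```text
clock: 31.65
position: [0.6302, -0.1436, 0.2067]
tool_rot: [1.308, 1.568, -0.127]
force: [-0.4, -0.4, 0.2]
grip_width: 0.0854
```

```bash
python3 - <<'E'
from h import *
p=optics.camera_params('wrist'); im=optics.grab_frame('wrist'); print('w exp',proj(p,(.631,-.142,.063)).round(),proj(p,(.6165,-.0005,.102)).round(),proj(p,(.607,.1395,.037)).round())
s=optics.grab_frame('scene')[100:270,250:470]
a=np.vstack([cv2.resize(im,(512,320),interpolation=cv2.INTER_AREA),cv2.copyMakeBorder(cv2.resize(s,(362,280),interpolation=cv2.INTER_CUBIC),0,0,0,150,cv2.BORDER_CONSTANT)])
cv2.imwrite('pics/f10.png',a[:,:,::-1]); cv2.imwrite('pics/w10.png',im[:,:,::-1])
plan([.52,-.05,.30],8)
E
```

```text
w exp [316. 187.] [324.  12.] [ 334. -154.]
now [ 0.6289 -0.1429  0.2031] jaw yaw 7.8 tool x [-0.001  0.    -1.   ] t 31.75 w 0.0854 F [ 0.9  0.7 -0.6] q [-0.19  0.66  0.52  1.6  -0.37  0.98  0.58]
target [ 0.52 -0.05  0.3 ] rot deg 0.21 rows 7
[[-0.46, -0.45, -0.51], [-0.46, -0.45, -0.51], [-0.46, -0.45, -0.51], [-0.46, -0.45, -0.51], [-0.46, -0.45, -0.51], [-0.46, -0.45, -0.51], [-0.46, -0.45, -0.51]]
[[-0.0, -0.0, 0.0], [-0.0, -0.0, 0.0], [-0.0, -0.0, 0.0], [-0.0, -0.0, 0.0], [-0.0, -0.0, 0.0], [-0.0, -0.0, 0.0], [-0.0, -0.0, 0.0]]
```

View pics/f10.png

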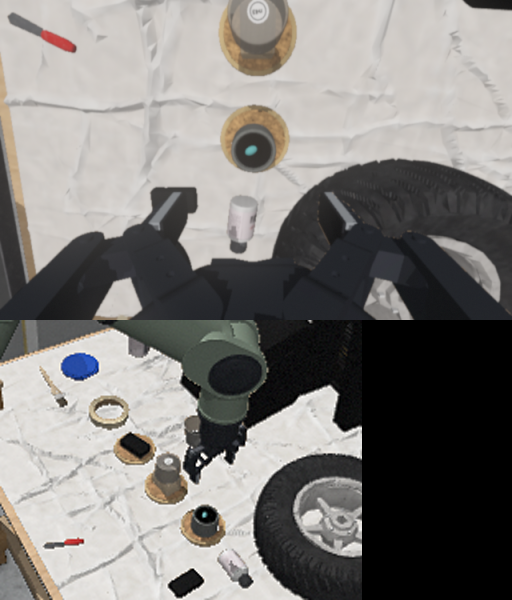

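All placed. The pot's ring is at (316,186) full-scale, against an expected (316,187), and the cap and sand block are upright. I'll back the arm away and check from above.

>>> {"method": "arm_command", "body": {
  "delta_pos": [
    [-0.8,0,0],
    [-0.8,-0.4,0],
    [-0.5,-0.7,0.2],
    [-0.3,-0.8,0.2],
    [0,-0.8,0.2],
    [0,-0.8,0.2],
    [0,-0.8,0.2],
    [0,-0.4,0.2],
    [0,0,0]
  ],
  "rotation": [
    [0,0,0],
    [0,0,0],
    [0,0,0],
    [0,0,0],
    [0,0,0],
    [0,0,0],
    [0,0,0],
    [0,0,0],
    [0,0,0]
  ]
}}

```text
clock: 32.65
position: [0.4862, -0.1975, 0.2699]
tool_rot: [-1.894, 1.556, 2.957]
force: [1.0, 1.2, -0.7]
grip_width: 0.0856
```

```bash
python3 - <<'E'
from h import *
p=optics.camera_params('top'); im=optics.grab_frame('top')
for X in ((.607,.1395,.037),(.6165,-.0005,.102),(.631,-.142,.063)): print(proj(p,X).round(1))
g=cv2.cvtColor(im,cv2.COLOR_RGB2GRAY)
print('sand');meas(p,im,(.607,.1395,.037),.037,half=16,mask=g<80)
print('pot');meas(p,im,(.631,-.142,.063),.063,half=16,mask=g<70)
c=cv2.resize(im[110:260,215:455,::-1],(720,450),interpolation=cv2.INTER_CUBIC); cv2.imwrite('pics/t11.png',c)
s=monitor.observe(); print(s['position'],s['clock'])
E
```

```text
[274.2 163.6]
[317.4 157.8]
[360.7 155.4]
sand
centre [0.6054 0.134 ] size [0.0397 0.0715] long 108.8 bbox px (264, 156, 24, 17)
pot
centre [ 0.6291 -0.1445] size [0.0435 0.044 ] long 135.1 bbox px (355, 149, 15, 15)
[ 0.48701515 -0.19683634  0.26985997] 32.7
```

View pics/t11.png

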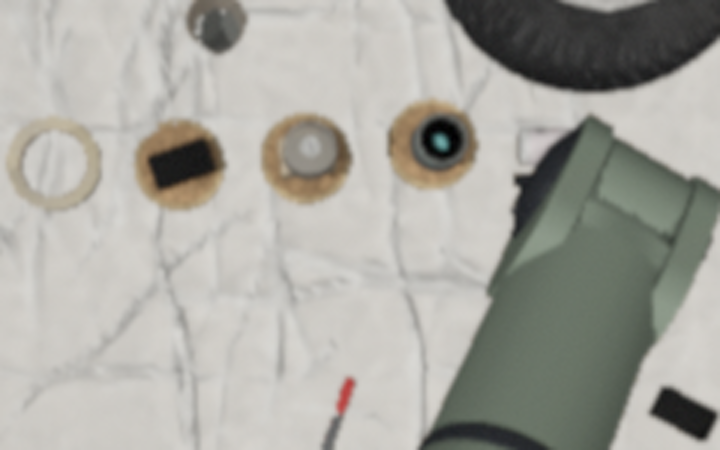

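From above, everything is standing and in the right order. The sand block reads 5 mm off in y, possibly because of its shadow, so I'll take a wrist measurement straight above it.

```bash
python3 -c "
from h import *
p=optics.camera_params('top'); im=optics.grab_frame('top'); g=cv2.cvtColor(im,cv2.COLOR_RGB2GRAY)
print(g[150:178,260:292:1][::3].tolist())
for t in (50,60,70): meas(p,im,(.607,.1395,.037),.037,half=16,mask=g<t)
plan([.605,.085,.25],8)"
```

```text
[[195, 193, 193, 192, 190, 188, 182, 173, 169, 172, 168, 160, 160, 164, 157, 152, 148, 150, 159, 171, 174, 179, 194, 202, 205, 205, 206, 205, 207, 208, 208, 207], [191, 192, 192, 192, 189, 182, 170, 155, 140, 134, 131, 129, 126, 125, 129, 128, 127, 130, 135, 135, 135, 137, 144, 153, 170, 189, 203, 207, 205, 207, 208, 206], [190, 180, 168, 151, 138, 130, 131, 128, 127, 128, 133, 134, 130, 125, 123, 122, 119, 112, 109, 97, 78, 68, 65, 81, 102, 111, 120, 157, 192, 203, 205, 204], [173, 148, 133, 128, 128, 125, 123, 123, 118, 108, 104, 92, 72, 58, 49, 38, 27, 28, 25, 27, 25, 28, 25, 26, 43, 63, 80, 101, 137, 178, 200, 204], [152, 135, 134, 126, 89, 56, 41, 37, 32, 24, 28, 24, 26, 27, 23, 25, 27, 27, 26, 26, 25, 27, 25, 22, 29, 45, 68, 84, 105, 153, 194, 206], [160, 140, 130, 121, 98, 56, 31, 27, 31, 27, 29, 28, 27, 28, 27, 28, 26, 25, 29, 26, 26, 25, 25, 24, 26, 29, 48, 72, 93, 118, 161, 198], [169, 152, 135, 128, 127, 105, 61, 32, 26, 26, 25, 23, 28, 27, 28, 26, 28, 23, 28, 32, 39, 45, 57, 68, 81, 100, 120, 140, 155, 173, 196, 203], [186, 170, 155, 145, 135, 119, 95, 56, 31, 29, 31, 40,
[... 609 characters left out ...]
 size [0.0397 0.0694] long 108.8 bbox px (265, 156, 22, 17)
now [ 0.4877 -0.1964  0.2699] jaw yaw 8.0 tool x [-0.014  0.003 -1.   ] t 32.75 w 0.0851 F [0.1 0.5 0.4] q [-0.18  0.4   0.6   1.84 -0.26  1.    0.67]
target [0.605 0.085 0.25 ] rot deg 0.84 rows 11
[[0.06, 0.47, -0.79], [0.06, 0.47, -0.79], [0.06, 0.47, -0.79], [0.06, 0.47, -0.79], [0.06, 0.47, -0.79], [0.06, 0.47, -0.79], [0.06, 0.47, -0.79], [0.06, 0.47, -0.79], [0.06, 0.47, -0.79], [0.06, 0.47, -0.79], [0.06, 0.47, -0.79]]
[[0.0, -0.0, 0.01], [0.0, -0.0, 0.01], [0.0, -0.0, 0.01], [0.0, -0.0, 0.01], [0.0, -0.0, 0.01], [0.0, -0.0, 0.01], [0.0, -0.0, 0.01], [0.0, -0.0, 0.01], [0.0, -0.0, 0.01], [0.0, -0.0, 0.01], [0.0, -0.0, 0.01]]
```

>>> {"method": "arm_command", "body": {
  "delta_pos": [
    [0,0.47,-0.79],
    [0.05,0.47,-0.79],
    [0.05,0.47,-0.79],
    [0.05,0.47,-0.79],
    [0.05,0.47,-0.79],
    [0.05,0.47,-0.79],
    [0.05,0.47,-0.79],
    [0.05,0.47,-0.79],
    [0.05,0.47,-0.79],
    [0,0.3,-0.5]
  ],
  "rotation": [
    [0,0,0.05],
    [0,0,0],
    [0,0,0],
    [0,0,0],
    [0,0,0],
    [0,0,0],
    [0,0,0],
    [0,0,0],
    [0,0,0],
    [0,0,0]
  ]
}}

```text
clock: 33.75
position: [0.6009, 0.0659, 0.2527]
tool_rot: [-1.893, 1.559, 2.966]
force: [0.5, -0.4, -0.6]
grip_width: 0.0855
```

```bash
python3 - <<'E'
from h import *
p=optics.camera_params('wrist'); im=optics.grab_frame('wrist'); o=np.asarray(p['origin']);print(o.round(3))
g=cv2.cvtColor(im,cv2.COLOR_RGB2GRAY); h=cv2.cvtColor(im,cv2.COLOR_RGB2HSV)
for t in (60,80,95): meas(p,im,(.607,.1395,.037),.037,half=45,mask=g<t)
meas(p,im,(.607,.1395,.014),.014,half=55,mask=(h[:,:,1]>70)|(g<100))
meas(p,im,(.607,.1395,.014),.014,half=55,mask=(h[:,:,1]>90)|(g<100))
u=proj(p,(.607,.1395,.037)).astype(int);print(u); print(g[u[1]-50:u[1]+51:2,u[0]].tolist())
plan([.605,.085,.25],8)
E
```

```text
[0.592 0.134 0.381]
centre [0.6077 0.1379] size [0.0368 0.0657] long 109.8 bbox px (313, 86, 39, 61)
centre [0.6076 0.1375] size [0.0391 0.0688] long 109.8 bbox px (312, 85, 41, 63)
centre [0.608  0.1369] size [0.04   0.0718] long 109.7 bbox px (312, 85, 41, 64)
centre [0.6081 0.1408] size [0.0976 0.0994] long 133.3 bbox px (294, 72, 79, 82)
centre [0.6097 0.1408] size [0.0902 0.0933] long 132.3 bbox px (297, 76, 73, 77)
[331 115]
[187, 187, 187, 178, 168, 165, 145, 130, 122, 119, 120, 69, 56, 56, 56, 55, 56, 55, 54, 55, 54, 54, 54, 54, 53, 55, 54, 54, 53, 54, 53, 54, 53, 54, 54, 54, 54, 54, 55, 55, 55, 79, 101, 117, 121, 169, 195, 195, 195, 193, 194]
now [0.6015 0.0685 0.2524] jaw yaw 8.6 tool x [-0.011  0.003 -1.   ] t 33.8 w 0.0856 F [-1.1  4.9 -0.7] q [-0.56  0.54  0.52  1.66 -0.31  1.04  0.21]
target [0.605 0.085 0.25 ] rot deg 0.87 rows 2
[[0.04, 0.1, -0.26], [0.04, 0.1, -0.26]]
[[0.05, -0.02, 0.05], [0.05, -0.02, 0.05]]
```

Seen straight down, the sand block is about 3 mm from its base's centre (block at (0.6076, 0.1377), base at (0.608, 0.141)). That's well inside the cork, and regrasping it would be the bigger risk. I'll let the arm settle clear of everything and hand in.

>>> {"method": "arm_command", "body": {
  "delta_pos": [
    [-0.5,0,0],
    [0,0,0],
    [0,0,0]
  ],
  "rotation": [
    [0,0,0],
    [0,0,0],
    [0,0,0]
  ]
}}

```text
clock: 34.1
position: [0.6025, 0.0705, 0.2661]
tool_rot: [-1.844, 1.558, 3.021]
force: [0.2, 1.3, -0.4]
grip_width: 0.0857
```

```bash
python3 -c "
from h import *
s=monitor.observe(); print(s['clock'],s['force'].round(1),s['position'].round(3)); print(bot.job_done())"
```

```text
34.1 [ 0.2  1.3 -0.4] [0.603 0.07  0.266]
the job is handed in; nothing more can be done
None
```

The bench is set out and handed in at 34.1 s, with the gripper open and clear of everything. The tape stands at the left end, so:
- **Left base:** the sanding block. I took the black block nearest the robot's base, 0.445 m away against 0.534 m and 0.577 m.
- **Middle base:** the wood block, with the milky cap standing on top of it.
- **Right base:** the putty pot, next to the bottle.

**Last checks:** the final top, scene and wrist pictures show everything upright and in the right order. The cap and pot are within about 1 px of where they should be in the wrist views. The wood block was checked only right after placing, and it also matched.

**Checks that disagreed:**
- **Sanding block centring:** the straight-down wrist view puts it about 3 mm off its base's centre in y. The top camera says about 5 mm, but a shadow affects that reading. I left it because it is well inside the cork.
- **Putty pot:** the top camera reads it about 3 mm off in y, which the wrist view does not confirm.
- **Sizes:** the gripper measured 39 mm across the sanding block (60 mm given), 39 mm across the wood block (48 mm), 56 mm across the cap (59 mm) and 58 mm across the pot (62 mm). The camera showed the same smaller size for both blocks and the cap. All three black look-alikes measured the same, so this did not change which one I took.

**Pressing force:** while I lowered the cap, the wrist force reached 58 N with the cap pressed onto the wood. That is under the 120 N wrist limit, and I backed off before releasing.

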